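Put the finger planes back in order of size

TASK

Put the four brass finger planes back on the rack in order of size, one on each green pad: the smallest on the pad next to the red strip, then larger and larger towards the other end. Each stands on its sole, centred on its pad and lying lengthways along it (either way round); set them down rather than dropping them, and leave the blue spool clamp and the sanding block where they are.

Things in the scene. Friction and masses are not known exactly. Their poses are not given: they have to be found in the camera images.
- tiny_center (a point): Centre (half-way up) of the smallest brass finger plane, a loose boat-shaped plane with straight parallel sides and round ends, 40 mm long (its x axis), 18 mm wide (its y axis), 26 mm high in all; the brass body with its flat upright sides is 21 mm high and carries a small wooden screw head and a slanting steel iron on top, both narrower than the body. The origin is 13 mm above its flat sole; z is up. About 70 g.
- small_center (a point): Centre (half-way up) of the second smallest brass finger plane, a loose boat-shaped plane with straight parallel sides and round ends, 54 mm long (its x axis), 26 mm wide (its y axis), 29 mm high in all; the brass body with its flat upright sides is 23 mm high and carries a small wooden screw head and a slanting steel iron on top, both narrower than the body. The origin is 14.5 mm above its flat sole; z is up. About 140 g.
- medium_center (a point): Centre (half-way up) of the second largest brass finger plane, a loose boat-shaped plane with straight parallel sides and round ends, 70 mm long (its x axis), 34 mm wide (its y axis), 32 mm high in all; the brass body with its flat upright sides is 26 mm high and carries a small wooden screw head and a slanting steel iron on top, both narrower than the body. The origin is 16 mm above its flat sole; z is up. About 240 g.
- large_center (a point): Centre (half-way up) of the largest brass finger plane, a loose boat-shaped plane with straight parallel sides and round ends, 88 mm long (its x axis), 44 mm wide (its y axis), 36 mm high in all; the brass body with its flat upright sides is 29 mm high and carries a small wooden screw head and a slanting steel iron on top, both narrower than the body. The origin is 18 mm above its flat sole; z is up. About 380 g.
- pad_a_top (a point): Centre of the top face of the leftmost (+y end of the row) green pad, as seen from the robot; fixed on the dark board. All four pads are alike: 100 mm long (x axis, across the row), 54 mm wide (y axis, along the row), 3 mm proud of the 15 mm thick board, so the top is 18 mm above the bench. Neighbouring pads are 92 mm apart centre to centre.
- pad_b_top (a point): Centre of the top face of the second from the left green pad, as seen from the robot; fixed on the dark board. All four pads are alike: 100 mm long (x axis, across the row), 54 mm wide (y axis, along the row), 3 mm proud of the 15 mm thick board, so the top is 18 mm above the bench. Neighbouring pads are 92 mm apart centre to centre.
- pad_c_top (a point): Centre of the top face of the second from the right green pad, as seen from the robot; fixed on the dark board. All four pads are alike: 100 mm long (x axis, across the row), 54 mm wide (y axis, along the row), 3 mm proud of the 15 mm thick board, so the top is 18 mm above the bench. Neighbouring pads are 92 mm apart centre to centre.
- pad_d_top (a point): Centre of the top face of the rightmost (-y end of the row) green pad, as seen from the robot; fixed on the dark board. All four pads are alike: 100 mm long (x axis, across the row), 54 mm wide (y axis, along the row), 3 mm proud of the 15 mm thick board, so the top is 18 mm above the bench. Neighbouring pads are 92 mm apart centre to centre.
- red_strip: Flat bright red strip, 90 x 22 x 4 mm, fixed on the board at one end of the row, 88 mm beyond the centre of the outermost pad (a plain pale wood strip of the same size lies at the other end). Its end of the row is the one for the smallest plane; which end it is changes from start to start. Origin at the centre of its underside.
- clamp_center (a point): Half-way up a loose blue spool clamp, 100 mm tall and 34 mm across, standing upright on the bench: a bystander, not to be disturbed.
- sanding_block_center (a point): Half-way up a loose wooden sanding block with a cork sole, 70 x 42 x 32 mm, lying on the bench: a bystander, not to be disturbed.

How it is judged:
By the outcome, as a careful person would: the job done as asked, in the order asked, and still so for the second after the job is handed in, with the robot touching nothing.
It also fails if it takes over 99 s, if anything falls off the work surface, if the arm or the gripper's body presses on something with over 40 N, if the wrist force passes 120 N, or if a joint passes its speed limit or range.

ROBOT

A 6-joint arm with a two-finger parallel gripper is mounted at the origin on the work surface. World frame = base frame: x ahead of the robot, y to its left, z up, the work surface at z = 0. Lengths are in m, angles in rad, forces in N, time in s.
With the tool pointing down it reaches from about 0.3 to 0.825 m from the base axis. Payload 5.4 kg.
Tool frame: the origin (TCP) lies between the finger pads; the fingertips stand 17 mm ahead of it and the grasp point (between the pads) lies 2 mm behind it; z points along the fingers, y is the direction in which the jaws open and shut (so a half turn about z gives the same grasp; the last joint's range is limited). The gripper opens to 92 mm and grips with 3 to 60 N. Pads are 20 mm wide; open, the fingers measure 128 mm over their backs; the gripper's body (75 mm by 189 mm) begins 69 mm behind the grasp point.
Start: joints at [0.999, 0.158, 1.597, -0, 1.386, -0.21], TCP at [0.204, 0.538, 0.195] pointing down, gripper open.
Joint ranges: [-2.91, 2.91], [-0.94, 2.29], [0.18, 2.7], [-1.29, 4.43], [0.17, 2.64], [-3, 3]. Speed limits (rad/s): [2.57, 2.57, 3.14, 3.14, 3.14, 3.14].

INTERFACE

Orientations are given as [roll, pitch, yaw] about the fixed x, y, z axes, in that order (R = Rz(yaw) Ry(pitch) Rx(roll)).
In Python, from bench import arm, eyes gives the robot as it stands. The module is installed in compiled form; this text tells all that it offers.
- The arm moves only by the tool drive_tool, never from a script. Its argument "steps" is a list of rows, each a list of 6 numbers: the shift along the tool's x, y, z in units of 0.1 m (1.0 is 0.1 m), then the turn, a rotation vector about the tool's x, y, z in units of 90 degrees (1.0 is 90 degrees). In form: [[dx, dy, dz, rx, ry, rz], ...]. A call has 1 to 5 rows; each row is the pose to reach, as a shift and turn from the pose commanded when the call began, along the tool's axes at that moment; what a row does not reach only later rows make up. A row lasts 1/10 s, in which the tool goes at most 50 mm and 8.59 degrees, less where a joint would pass 70% of its speed; a pose out of reach is approached as far as the arm can. A call with a number of a shift or a turn outside -1 to 1 is refused whole. A call with a gripper value outside its range is refused whole. "hand" is the closure, from -1 (fully open) to 1 (shut), set as the call begins (left out, the last holds). The fingers move at their own pace and stop on an object; "force" is the grip in N (left out, the last holds). Time passes only in rows, so rows that repeat a pose let the fingers close. It gives the time, the measured TCP pose, the force and the opening at its end, in the units of the state.
- arm.sense(): the state, without advancing time (a new reading comes with each control period).
- eyes.get_image(name): name is "side" or "top" or "wrist"; returns a dict with "image" (384x512x3 uint8, blue, green, red), "depth" (384x512 float32, m along the optical axis (not along the pixel's ray), 0 where there is no reading), "camera_matrix" (3x3 intrinsics, pixels), "R" (3x3) and "t" (3): a world point X has camera coordinates R X + t. Camera axes: x right, y down, z forward; pixel columns grow to the right and rows downward; lengths in m; the calibration is good to about 2 mm. The wrist camera is an equidistant fisheye: a pixel r from the principal point sees the ray r / f radians off the axis. A picture is of the moment at which its call begins.
- arm.sign_off(): hands the job in, once; it reports no verdict.
The state is a dict: "time": time; "joints": joint angles; "joint_vel": joint speeds; "joint_efforts": joint torques, N m; "position": TCP position; "tcp_rot": TCP orientation; "wrist_force": force on the tool from outside, world axes, zero at the start; "wrist_torque": the same for the moment, N m; "gripper_width": finger opening in m.
Only numpy, scipy, OpenCV 4.12 (cv2) and the standard library are available. Lean on these libraries where they do the work, as an engineer would, in place of code of your own. Each camera call takes 0.05 s, during which the arm holds its last target. There are 200 camera calls.

## Working session

There is one attempt and no reset: what is moved stays moved. The work goes in short steps, Python scripts to look and compute and a tool call to move; the robot and the scene stay as the last step left them, time stands still between calls to the robot, and variables do not carry over. Pictures are saved under pics/ and viewed, about 12 in all and at most 16, crops included, and the job is handed in when it is done.

Besides the shell and the picture viewer there is one more tool, called after "Call:" by a JSON object that holds its "fn" and its "kwargs". drive_tool: Moves the arm, as the interface text tells. Shifts and turns lie within -1 to 1; 1 stands for 0.1 m of shift or 90 degrees of turn. Its arguments: {"type":"object","properties":{"steps":{"type":"array"},"hand":{"type":"number"},"force":{"type":"number"}},"required":["steps"]}

```bash
mkdir -p pics; cat > h.py <<'E'
import numpy as np, cv2
from bench import arm, eyes
def cloud(d):
    K=d["camera_matrix"];z=d["depth"];v,u=np.indices(z.shape)
    P=np.stack([(u-K[0,2])/K[0,0]*z,(v-K[1,2])/K[1,1]*z,z],-1)
    W=(P-d["t"])@d["R"]
    W[z<=0]=np.nan
    return W
E
python3 - <<'E'
from h import *
s=arm.sense();print({k:np.round(v,3) for k,v in s.items()})
for n in("top","side"):
    d=eyes.get_image(n);cv2.imwrite(f"pics/{n}0.png",d["image"]);np.savez(f"{n}0.npz",**d)
    print(n,d["camera_matrix"],d["R"],d["t"])
E
```

```text
{'time': np.float64(0.0), 'joints': array([ 0.999,  0.159,  1.598,  0.   ,  1.386, -0.21 ]), 'joint_vel': array([-0.001, -0.   , -0.001, -0.001,  0.001,  0.001]), 'joint_efforts': array([ 0.0000e+00, -3.8556e+01, -3.2211e+01,  7.0000e-02,  3.8000e-02,
       -0.0000e+00]), 'position': array([0.203, 0.537, 0.194]), 'tcp_rot': array([-3.14, -0.  ,  2.78]), 'wrist_force': array([-0.346,  0.086, -0.427]), 'wrist_torque': array([ 0.006, -0.013, -0.018]), 'gripper_width': np.float64(0.092)}
top [[423.4120413    0.         257.93002069]
 [  0.         423.4120413  190.81921956]
 [  0.           0.           1.        ]] [[ 2.18092471e-02 -9.99761919e-01  6.79582201e-04]
 [-9.89172723e-01 -2.16769120e-02 -1.45146254e-01]
 [ 1.45126428e-01  2.49330633e-03 -9.89409977e-01]] [-0.00937035  0.55396376  1.32337504]
side [[400.58490675   0.         248.46570509]
 [  0.         400.58490675 193.43854658]
 [  0.           0.           1.        ]] [[ 0.97812961 -0.20706402  0.01967131]
 [-0.12752771 -0.67174064 -0.7297268 ]
 [ 0.16431418  0.71125875 -0.68345581]] [-0.54126591  0.12560284  1.00010669]
```

View pics/top0.png

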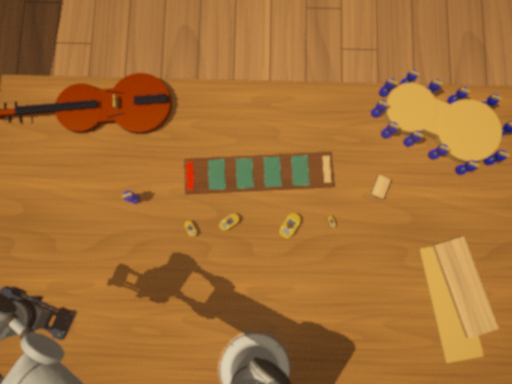

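View pics/side0.png

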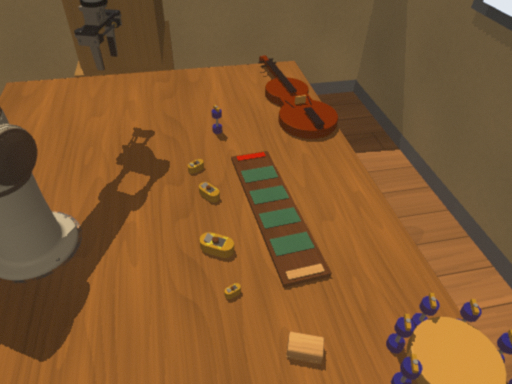

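The top view shows the red strip at the left (190,176), which is +y, so tiny goes to pad a, small to b, medium to c and large to d. The planes appear at (191,228), (230,222), (290,225) and (332,221), the clamp at (131,196) and the sanding block at (381,187).

```bash
cat > m.py <<'E'
from h import *
for n in("top","side"):
    d=dict(np.load(f"{n}0.npz"));W=cloud(d);hsv=cv2.cvtColor(d["image"],cv2.COLOR_BGR2HSV)
    roi=(W[...,0]>0.28)&(W[...,0]<0.75)&(abs(W[...,1])<0.5)
    H,S,V=hsv[...,0],hsv[...,1],hsv[...,2]
    ms={"green":(H>60)&(H<95)&(S>80)&(V>50)&roi,"tall":roi&(W[...,2]>0.010)&(W[...,0]<0.54),"red":roi&((H<4)|(H>176))&(S>200)&(V>150),"brd":roi&(W[...,2]>0.009)&(W[...,0]>.5)}
    for k,m in ms.items():
        c,l,st,_=cv2.connectedComponentsWithStats(m.astype(np.uint8))
        for i in range(1,c):
            if st[i,4]<12: continue
            p=W[l==i];p=p[np.isfinite(p[:,0])]
            if len(p)<8: continue
            (cx,cy),(a,b),an=cv2.minAreaRect((p[:,:2]*1000).astype(np.float32))
            if a<b: a,b,an=b,a,an+90
            print(n,k,st[i,:2]+st[i,2:4]//2,"n",len(p),"mean",np.round(p.mean(0),4),"rect",round(cx),round(cy),round(a),round(b),"ang",round((an+90)%180-90),"zmax",round(p[:,2].max(),3))
E
python3 m.py
```

```text
top tall [130 197] n 156 mean [0.5236 0.4054 0.0644] rect 524 410 34 30 ang -87 zmax 0.1
top tall [229 221] n 210 mean [0.4547 0.0966 0.0257] rect 455 97 68 34 ang -54 zmax 0.038
top tall [289 225] n 334 mean [ 0.4469 -0.0986  0.0292] rect 448 -99 87 43 ang -33 zmax 0.045
top tall [331 222] n 70 mean [ 0.4623 -0.2342  0.0203] rect 462 -235 39 19 ang 19 zmax 0.029
top tall [190 228] n 128 mean [0.4308 0.2194 0.023 ] rect 430 220 51 26 ang 33 zmax 0.032
top brd [138 132] n 53 mean [0.7472 0.4063 0.0241] rect 747 408 59 6 ang 89 zmax 0.04
top brd [411 138] n 139 mean [ 0.7345 -0.4889  0.0596] rect 735 -489 29 22 ang 1 zmax 0.105
top brd [258 172] n 5204 mean [0.6201 0.0057 0.016 ] rect 621 5 490 122 ang -86 zmax 0.029
top brd [380 186] n 308 mean [ 0.5794 -0.3926  0.0296] rect 581 -395 71 44 ang -22 zmax 0.038
top brd [130 197] n 163 mean [0.5243 0.4054 0.064 ] rect 526 408 34 32 ang 27 zmax 0.1
side tall [216 118] n 167 mean [0.5263 0.3989 0.0567] rect 526 403 31 27 ang -83 zmax 0.097
side tall [196 165] n 138 mean [0.4342 0.2116 0.0206] rect 434 215 53 30 ang 25 zmax 0.03
side tall [209 191] n 256 mean [0.4579 0.087  0.0238] rect 458 92 71 37 ang -55 zmax 0.034
side tall [217 244] n 599 mean [ 0.4499 -0.1092  0.027 ] rect 450 -103 87 47 ang -33 zmax 0.038
side tall [232 290] n 154 mean [ 0.4653 -0.2411  0.0197] rect 465 -239 38 19 ang 17 zmax 0.027
side brd [217 118] n 187 mean [0.5278 0.399  0.0556] rect 529 403 32 31 ang 7 zmax 0.097
side brd [280 120] n 19 mean [0.7488 0.4    0.023 ] rect 749 398 29 2 ang 89 zmax 0.037
side brd [281 218] n 5912 mean [ 0.6246 -0.0406  0.0162] rect 624 2 494 121 ang -86 zmax 0.023
side brd [305 347] n 898 mean [ 0.5815 -0.4036  0.0295] rect 583 -400 70 44 ang -22 zmax 0.036
side brd [404 369] n 242 mean [ 0.7356 -0.4927  0.0644] rect 737 -492 26 16 ang 1 zmax 0.104
```

```bash
cat > plan.py <<'E'
from h import *
from scipy.spatial.transform import Rotation as R
def wrap(a): return (a+np.pi)%(2*np.pi)-np.pi
def plan(*targets, v=0.03, start=None):
    """targets (x,y,z,yaw_deg or None): prints the calls; rows spread evenly, v = m per row"""
    s=arm.sense()
    p=np.array(s["position"] if start is None else start[:3]);yaw=s["tcp_rot"][2] if start is None else np.radians(start[3])
    print("at",np.round(s["position"],4),"yaw",round(np.degrees(s["tcp_rot"][2]),1),"t",round(s["time"],2))
    for *q,yt in targets:
        q=np.array(q,float);yt=yaw if yt is None else np.radians(yt);dy=wrap(yt-yaw)
        rows=int(np.ceil(max(np.linalg.norm(q-p)/v,abs(np.degrees(dy))/7.5,1)));n=-(-rows//5);k=-(-rows//n)
        for i in range(n):
            d=R.from_euler("xyz",[np.pi,0,yaw+dy*i/n]).inv().apply((q-p)/n)*10
            rz=-dy/n/(np.pi/2)
            print("[%.3f,%.3f,%.3f, rz %.3f] rows %d"%(*d,rz,k))
        print(" -> ",np.round(q,4),round(np.degrees(yt),1));p,yaw=q,yt
E
python3 - <<'E'
from plan import *
d=dict(np.load("top0.npz"));hsv=cv2.cvtColor(d["image"],cv2.COLOR_BGR2HSV);print(hsv[174,[190,217,245,273,300]])
plan((0.45,0.2,0.22,180))
E
```

```text
[[  6 249 214]
 [ 57  81 129]
 [ 59  80 130]
 [ 59  80 130]
 [ 58  79 129]]
at [0.2032 0.5373 0.1938] yaw 159.3 t 0.1
[-1.167,-0.760,-0.087, rz -0.077] rows 5
[-1.067,-0.895,-0.087, rz -0.077] rows 5
[-0.952,-1.017,-0.087, rz -0.077] rows 5
 ->  [0.45 0.2  0.22] 180.0
```

```bash
sed -i 's/v=0.03/v=0.02/' plan.py; python3 - <<'E'
from plan import *
plan((0.45,0.2,0.22,180))
E
sed -i 's/(H>60)&(H<95)&(S>80)/(H>50)\&(H<95)\&(S>60)/; s/(H<4)/(H<8)/' m.py; python3 m.py | grep -E "green|red"
```

```text
at [0.2032 0.5373 0.1938] yaw 159.3 t 0.1
[-0.700,-0.456,-0.052, rz -0.046] rows 5
[-0.666,-0.506,-0.052, rz -0.046] rows 5
[-0.627,-0.552,-0.052, rz -0.046] rows 5
[-0.586,-0.596,-0.052, rz -0.046] rows 5
[-0.541,-0.637,-0.052, rz -0.046] rows 5
 ->  [0.45 0.2  0.22] 180.0
top green [300 170] n 381 mean [ 0.6301 -0.1333  0.0173] rect 630 -134 92 47 ang 4 zmax 0.024
top green [244 173] n 394 mean [0.6169 0.0499 0.0177] rect 616 50 95 46 ang 2 zmax 0.029
top green [272 172] n 396 mean [ 0.623  -0.0419  0.0174] rect 623 -42 93 46 ang 1 zmax 0.026
top green [217 174] n 391 mean [0.6105 0.1409 0.0175] rect 610 141 94 48 ang 4 zmax 0.027
top red [190 176] n 184 mean [0.6032 0.2284 0.0184] rect 604 229 92 24 ang 4 zmax 0.025
side green [259 174] n 349 mean [0.6136 0.1376 0.0178] rect 614 139 96 53 ang 2 zmax 0.022
side green [269 195] n 420 mean [0.6201 0.0462 0.0178] rect 621 46 97 52 ang 4 zmax 0.021
side green [280 218] n 505 mean [ 0.6262 -0.0454  0.0179] rect 627 -45 97 52 ang 3 zmax 0.021
side green [292 244] n 606 mean [ 0.6327 -0.1372  0.0181] rect 634 -136 97 52 ang 4 zmax 0.022
side red [251 156] n 114 mean [0.6068 0.2269 0.0186] rect 607 227 88 23 ang 6 zmax 0.021
```

Call:
{"fn": "drive_tool", "kwargs": {"steps": [[-0.35,-0.23,-0.03,0,0,-0.02],[-0.7,-0.46,-0.05,0,0,-0.05]]}}

```text
time: 0.3
position: [0.2525, 0.4692, 0.1991]
tcp_rot: [-3.141, -0.0, 2.862]
wrist_force: [0.2, 1.1, 0.8]
gripper_width: 0.0919
```

Call:
{"fn": "drive_tool", "kwargs": {"steps": [[-0.33,-0.25,-0.03,0,0,-0.02],[-0.67,-0.51,-0.05,0,0,-0.05]]}}

```text
time: 0.5
position: [0.3032, 0.4009, 0.2044]
tcp_rot: [-3.141, -0.0, 2.939]
wrist_force: [-0.2, -0.3, 0.2]
gripper_width: 0.0918
```

Call:
{"fn": "drive_tool", "kwargs": {"steps": [[-0.31,-0.28,-0.03,0,0,-0.02],[-0.63,-0.55,-0.05,0,0,-0.05]]}}

```text
time: 0.7
position: [0.3537, 0.334, 0.2096]
tcp_rot: [-3.141, -0.0, 3.017]
wrist_force: [0.9, -0.3, 0.6]
gripper_width: 0.0918
```

Call:
{"fn": "drive_tool", "kwargs": {"steps": [[-0.29,-0.3,-0.03,0,0,-0.02],[-0.59,-0.6,-0.05,0,0,-0.05]]}}

```text
time: 0.9
position: [0.4048, 0.2671, 0.2146]
tcp_rot: [3.142, -0.0, 3.096]
wrist_force: [0.8, 0.8, -0.3]
gripper_width: 0.0921
```

Call:
{"fn": "drive_tool", "kwargs": {"steps": [[-0.27,-0.32,-0.03,0,0,-0.02],[-0.54,-0.64,-0.05,0,0,-0.05],[-0.54,-0.64,-0.05,0,0,-0.05]]}}

```text
time: 1.2
position: [0.4574, 0.1986, 0.2196]
tcp_rot: [-3.14, 0.001, -3.115]
wrist_force: [0.3, 0.8, 0.7]
gripper_width: 0.092
```

```bash
python3 - <<'E'
from plan import *
d=eyes.get_image("wrist");cv2.imwrite("pics/w1.png",d["image"]);np.savez("w1.npz",**d)
print(d["camera_matrix"],d["R"],d["t"],-d["R"].T@d["t"])
s=arm.sense();print({k:np.round(s[k],4) for k in("time","position","tcp_rot","joints")})
E
```

```text
[[297.31863964   0.         257.51281034]
 [  0.         297.31863964 193.39430899]
 [  0.           0.           1.        ]] [[-2.58839718e-02  9.99664584e-01 -8.60113625e-04]
 [ 9.55778782e-01  2.49997687e-02  2.93022066e-01]
 [ 2.92945284e-01  6.76249656e-03 -9.56105292e-01]] [-0.18817067 -0.48366749  0.28054878] [0.37522308 0.19830192 0.40979757]
{'time': np.float64(1.25), 'position': array([0.456 , 0.2005, 0.2194]), 'tcp_rot': array([-3.1415e+00, -7.0000e-04, -3.1149e+00]), 'joints': array([ 0.1712, -0.0601,  1.7748,  0.    ,  1.4276, -1.4263])}
```

View pics/w1.png

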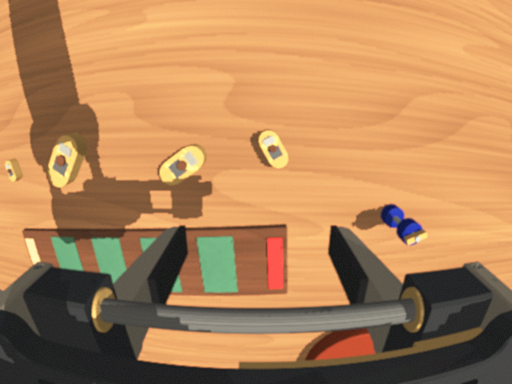

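The wrist view shows small (273,149), medium (182,163), large (64,163), tiny (12,170), the clamp (403,225), pads and red strip (275,263). All four planes are standing on their soles.

```bash
cat > wm.py <<'E'
from plan import *
def wcloud(d):
    K=d["camera_matrix"];z=d["depth"];v,u=np.indices(z.shape)
    x,y=(u-K[0,2])/K[0,0],(v-K[1,2])/K[1,1];r=np.hypot(x,y)+1e-9;s=np.tan(np.clip(r,0,1.5))/r
    W=(np.stack([x*s*z,y*s*z,z],-1)-d["t"])@d["R"];W[(z<=0)|(r>1.2)]=np.nan
    return W
def rects(W,m,minn=40):
    c,l,st,_=cv2.connectedComponentsWithStats(m.astype(np.uint8));out=[]
    for i in range(1,c):
        p=W[l==i]
        if len(p)<minn: continue
        (cx,cy),(a,b),an=cv2.minAreaRect((p[:,:2]*1000).astype(np.float32))
        if a<b: a,b,an=b,a,an+90
        pc=p[:,:2]-p[:,:2].mean(0);ev,V=np.linalg.eigh(pc.T@pc);pa=np.degrees(np.arctan2(V[1,1],V[0,1]))
        print(st[i,:2]+st[i,2:4]//2,"n",len(p),"mean",np.round(p.mean(0),4),"rect %.1f %.1f size %.1f %.1f"%(cx,cy,a,b),"ang %.1f pca %.1f"%((an+90)%180-90,(pa+90)%180-90),"zmax",round(p[:,2].max(),4))
def look(d):
    W=wcloud(d);hsv=cv2.cvtColor(d["image"],cv2.COLOR_BGR2HSV);H,S,V=cv2.split(hsv)
    roi=(W[...,0]>0.28)&(W[...,0]<0.72)&(W[...,2]<0.06)
    print("floor z",np.nanmedian(W[...,2][(W[...,2]<0.008)]))
    print("planes");rects(W,roi&(W[...,2]>0.012)&(W[...,0]<0.54))
    print("green");rects(W,roi&(H>50)&(H<95)&(S>60)&(abs(W[...,2]-.018)<.008),150)
if __name__=="__main__":
    import sys
    if len(sys.argv)>2: look(dict(np.load(sys.argv[2])))
    else:
        d=eyes.get_image("wrist");np.savez(sys.argv[1]+".npz",**d);cv2.imwrite(f"pics/{sys.argv[1]}.png",d["image"]);look(d)
E
python3 wm.py x w1.npz
```

```text
floor z 0.00029942769468555236
planes
[274 149] n 719 mean [0.4317 0.2198 0.0241] rect 432.2 220.2 size 52.8 26.2 ang 29.9 pca 30.0 zmax 0.0309
[ 65 160] n 1325 mean [ 0.4465 -0.0933  0.0281] rect 448.6 -99.3 size 88.3 45.7 ang -30.7 pca -33.5 zmax 0.0381
[183 164] n 1125 mean [0.4548 0.0985 0.0264] rect 456.2 96.5 size 68.8 34.3 ang -54.1 pca -54.1 zmax 0.0341
[ 12 171] n 195 mean [ 0.4635 -0.2319  0.0196] rect 464.2 -234.5 size 39.7 20.1 ang 26.0 pca 20.8 zmax 0.0269
[394 216] n 329 mean [0.5239 0.4059 0.0224] rect 525.8 407.4 size 33.8 28.8 ang -41.4 pca -58.6 zmax 0.0425
green
[ 67 254] n 712 mean [ 0.6139 -0.1323  0.0182] rect 615.0 -133.8 size 64.9 54.4 ang 3.5 pca 6.4 zmax 0.0209
[217 264] n 1861 mean [0.6095 0.1425 0.0184] rect 612.3 141.8 size 99.9 54.0 ang 4.3 pca 4.6 zmax 0.021
[109 260] n 989 mean [ 0.6107 -0.0411  0.0183] rect 618.7 -41.0 size 85.3 53.3 ang 4.1 pca 0.4 zmax 0.0211
```

```bash
python3 - <<'E'
from plan import *
plan((0.432,0.220,0.12,-150),(0.432,0.220,0.06,-150))
E
```

```text
at [0.456  0.2005 0.2194] yaw -178.5 t 1.25
[0.117,0.101,0.497, rz -0.158] rows 3
[0.089,0.126,0.497, rz -0.158] rows 3
 ->  [0.432 0.22  0.12 ] -150.0
[0.000,-0.000,0.600, rz -0.000] rows 3
 ->  [0.432 0.22  0.06 ] -150.0
```

Call:
{"fn": "drive_tool", "kwargs": {"steps": [[0.04,0.03,0.17,0,0,-0.053],[0.08,0.07,0.33,0,0,-0.105],[0.117,0.101,0.5,0,0,-0.158]]}}

```text
time: 1.55
position: [0.442, 0.2131, 0.1689]
tcp_rot: [3.141, -0.001, -2.858]
wrist_force: [0.0, -0.1, 0.6]
gripper_width: 0.0919
```

Call:
{"fn": "drive_tool", "kwargs": {"steps": [[0.03,0.04,0.17,0,0,-0.053],[0.06,0.08,0.33,0,0,-0.105],[0.089,0.126,0.5,0,0,-0.158]]}}

```text
time: 1.85
position: [0.4298, 0.2228, 0.1188]
tcp_rot: [3.141, -0.001, -2.61]
wrist_force: [0.4, 0.7, 0.3]
gripper_width: 0.0911
```

Call:
{"fn": "drive_tool", "kwargs": {"steps": [[0,0,0.3,0,0,0],[0,0,0.5,0,0,0],[0,0,0.6,0,0,0],[0,0,0.6,0,0,0]]}}

```text
time: 2.25
position: [0.4292, 0.222, 0.0583]
tcp_rot: [3.14, -0.003, -2.613]
wrist_force: [0.3, 0.4, 0.1]
gripper_width: 0.0917
```

```bash
python3 - <<'E'
from plan import *
plan((0.432,0.220,0.02,-150))
E
python3 wm.py w2
```

```text
at [0.4292 0.222  0.0583] yaw -149.7 t 2.25
[-0.014,-0.031,0.383, rz 0.003] rows 2
 ->  [0.432 0.22  0.02 ] -150.0
floor z 0.00029208417274248277
planes
[ 6 61] n 409 mean [ 0.4231 -0.0713  0.0202] rect 426.2 -74.7 size 46.0 19.0 ang 22.5 pca 22.3 zmax 0.03
[114 161] n 2770 mean [0.4531 0.0997 0.026 ] rect 456.0 96.9 size 69.6 34.6 ang -54.3 pca -53.5 zmax 0.0339
[252 208] n 1886 mean [0.4303 0.2188 0.024 ] rect 432.5 220.0 size 53.9 26.1 ang 30.6 pca 30.2 zmax 0.0308
[355 348] n 435 mean [0.5211 0.4031 0.0203] rect 521.4 405.0 size 32.8 22.4 ang -55.8 pca -52.2 zmax 0.0279
green
[  2 237] n 223 mean [ 0.6158 -0.0173  0.0181] rect 623.8 -16.3 size 99.3 8.2 ang 5.5 pca 4.9 zmax 0.0199
[ 44 247] n 1190 mean [0.5908 0.0467 0.0183] rect 603.5 49.8 size 69.9 54.2 ang 4.3 pca -44.4 zmax 0.0202
[106 273] n 154 mean [0.5673 0.1262 0.0184] rect 568.5 127.3 size 28.1 11.7 ang -86.8 pca -83.7 zmax 0.02
```

View pics/w2.png

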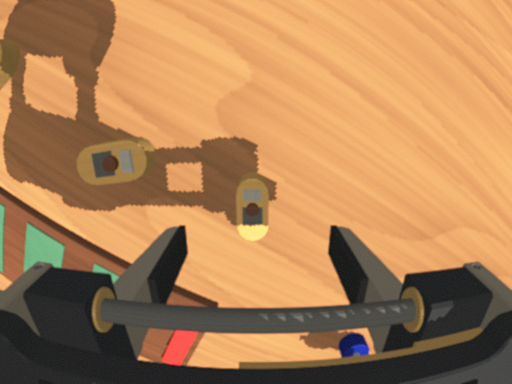

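The view shows small at (252,208), aligned between the fingers, and the measurement repeats within 0.5 mm. I'll descend and grip.

Call:
{"fn": "drive_tool", "kwargs": {"steps": [[-0.014,-0.031,0.13,0,0,0],[-0.014,-0.031,0.25,0,0,0],[-0.014,-0.031,0.35,0,0,0],[-0.014,-0.031,0.38,0,0,0],[-0.014,-0.031,0.38,0,0,0]]}}

```text
time: 2.8
position: [0.4333, 0.2194, 0.0209]
tcp_rot: [3.141, -0.002, -2.615]
wrist_force: [-0.3, -0.1, 0.6]
gripper_width: 0.092
```

Call:
{"fn": "drive_tool", "kwargs": {"steps": [[0,0,0,0,0,0],[0,0,0,0,0,0],[0,0,0,0,0,0],[0,0,0,0,0,0],[0,0,0,0,0,0]], "hand": 1, "force": 20}}

```text
time: 3.3
position: [0.4341, 0.2196, 0.0219]
tcp_rot: [-3.141, 0.0, -2.614]
wrist_force: [-0.1, -0.1, 0.5]
gripper_width: 0.0542
```

Call:
{"fn": "drive_tool", "kwargs": {"steps": [[0,0,0,0,0,0],[0,0,0,0,0,0],[0,0,0,0,0,0]]}}

```text
time: 3.6
position: [0.4339, 0.2196, 0.0217]
tcp_rot: [-3.142, 0.0, -2.614]
wrist_force: [0.8, 0.3, 0.3]
gripper_width: 0.0302
```

```bash
python3 - <<'E'
from plan import *
# pads a..d
print(arm.sense()["gripper_width"])
plan((0.432,0.220,0.09,-150),(0.6189,0.050,0.09,-175.8),(0.6189,0.050,0.0445,-175.8))
E
```

```text
0.03019535868655433
at [0.4339 0.2196 0.0217] yaw -149.8 t 3.6
[0.015,0.013,-0.683, rz 0.002] rows 4
 ->  [0.432 0.22  0.09 ] -150.0
[-0.256,-0.802,-0.000, rz 0.096] rows 5
[-0.373,-0.755,-0.000, rz 0.096] rows 5
[-0.482,-0.691,-0.000, rz 0.096] rows 5
 ->  [0.6189 0.05   0.09  ] -175.8
[0.000,-0.000,0.455, rz -0.000] rows 3
 ->  [0.6189 0.05   0.0445] -175.8
```

Call:
{"fn": "drive_tool", "kwargs": {"steps": [[0,0,0,0,0,0],[0,0,0,0,0,0],[0,0,-0.1,0,0,0],[0,0,-0.3,0,0,0],[0,0,-0.5,0,0,0]]}}

```text
time: 4.1
position: [0.4337, 0.2195, 0.0727]
tcp_rot: [3.141, -0.0, -2.614]
wrist_force: [0.9, -0.0, 0.4]
gripper_width: 0.0002
```

Call:
{"fn": "drive_tool", "kwargs": {"steps": [[0,0,-0.1,0,0,0],[0,0,-0.2,0,0,0],[-0.1,-0.1,-0.2,0,0,0.0]]}}

```text
time: 4.4
position: [0.4478, 0.2164, 0.0928]
tcp_rot: [-3.141, 0.001, -2.613]
wrist_force: [-0.9, 0.5, -0.1]
gripper_width: 0.0005
```

```bash
python3 - <<'E'
from plan import *
print(arm.sense()["gripper_width"])
plan((0.620,0.050,0.09,-175.8))
E
```

```text
0.0005037646830585004
at [0.4478 0.2164 0.0928] yaw -149.7 t 4.4
[-0.216,-0.768,0.009, rz 0.097] rows 4
[-0.330,-0.727,0.009, rz 0.097] rows 4
[-0.436,-0.669,0.009, rz 0.097] rows 4
 ->  [0.62 0.05 0.09] -175.8
```

The fingers closed to zero, so the grip slipped. I'll look.

Call:
{"fn": "drive_tool", "kwargs": {"steps": [[0.1,0.1,-0.3,0,0,0],[0.1,0.1,-0.5,0,0,0],[0.1,0.1,-0.5,0,0,0],[0.1,0.1,-0.5,0,0,0]], "hand": -1}}

```text
time: 4.8
position: [0.4342, 0.2193, 0.1408]
tcp_rot: [3.142, -0.0, -2.615]
wrist_force: [0.7, 0.0, -0.7]
gripper_width: 0.0302
```

```bash
python3 wm.py w3
```

```text
floor z 0.0003002514566927146
planes
[34 71] n 1827 mean [ 0.4457 -0.0923  0.0278] rect 447.9 -98.5 size 89.0 45.4 ang -30.4 pca -33.2 zmax 0.0381
[151 145] n 1723 mean [0.4544 0.0986 0.0263] rect 456.3 96.9 size 69.7 34.9 ang -55.6 pca -53.4 zmax 0.0338
[258 180] n 1091 mean [0.4309 0.2191 0.0241] rect 432.1 219.8 size 53.2 25.9 ang 30.4 pca 29.9 zmax 0.0308
green
[ 31 206] n 1622 mean [ 0.6222 -0.0399  0.0183] rect 625.5 -40.9 size 99.4 54.1 ang 3.8 pca 4.0 zmax 0.021
[ 81 235] n 2039 mean [0.6151 0.0514 0.0183] rect 618.7 50.6 size 99.3 54.1 ang 3.7 pca 3.9 zmax 0.0206
[139 257] n 1655 mean [0.5946 0.1395 0.0184] rect 610.2 142.3 size 95.6 53.4 ang 4.0 pca -16.1 zmax 0.0205
```

View pics/w3.png

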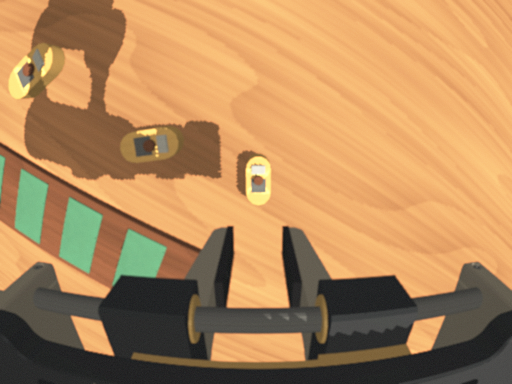

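The plane (258,180) hasn't moved, so the fingers apparently never touched it. I'll check where the fingertips are in the wrist depth image against the reported TCP.

```bash
python3 - <<'E'
from wm import *
def proj(d,X):
    c=d["R"]@X+d["t"];r=np.hypot(c[0],c[1]);th=np.arctan2(r,c[2]);K=d["camera_matrix"]
    return np.round([K[0,2]+K[0,0]*th*c[0]/r,K[1,2]+K[0,0]*th*c[1]/r,c[2]],3)
for n,p,yaw,w in(("w2",[.4292,.222,.0583],-149.7,.092),("w3",[.4342,.2193,.1408],-149.8,.0302)):
    d=dict(np.load(n+".npz"));W=wcloud(d);Rt=R.from_euler("xyz",[180,0,yaw],degrees=True)
    for o in([0,0,0],[0,0,.017],[0,w/2,0.017],[0,-w/2,.017],[.01,w/2,.017],[-.01,w/2,.017]): print(n,o,proj(d,np.array(p)+Rt.apply(o)))
    # fingers in tool frame
    T=Rt.inv().apply((W.reshape(-1,3)-p)).reshape(W.shape)
    T=np.nan_to_num(T,nan=9)
    m=(abs(T[...,0])<.06)&(abs(T[...,1])<.08)&(T[...,2]<.03)&(T[...,2]>-.05)&(W[...,2]>.04 if n=="w3" else W[...,2]>.033)
    for s in(1,-1):
        q=T[m&(s*T[...,1]>0)]
        if len(q): print("finger",s,len(q),"min",q.min(0).round(4),"max",q.max(0).round(4), "tip pts",q[q[:,2]>np.percentile(q[:,2],95)].mean(0).round(4))
s=arm.sense();print(s["time"],s["joints"],s["position"])
E
```

```text
w2 [0, 0, 0] [2.56009e+02 2.25290e+02 2.06000e-01]
w2 [0, 0, 0.017] [2.56087e+02 2.16430e+02 2.22000e-01]
w2 [0, 0.046, 0.017] [3.16760e+02 2.16043e+02 2.22000e-01]
w2 [0, -0.046, 0.017] [195.508 216.177   0.222]
w2 [0.01, 0.046, 0.017] [3.17602e+02 2.03566e+02 2.19000e-01]
w2 [-0.01, 0.046, 0.017] [3.15877e+02 2.28131e+02 2.25000e-01]
finger 1 829 min [-0.0127  0.0463 -0.05  ] max [ 0.0095  0.0615 -0.0196] tip pts [ 0.0027  0.0491 -0.0211]
finger -1 825 min [-0.0122 -0.0596 -0.05  ] max [ 0.0094 -0.0444 -0.0191] tip pts [ 0.0028 -0.047  -0.0209]
w3 [0, 0, 0] [2.55992e+02 2.25313e+02 2.06000e-01]
w3 [0, 0, 0.017] [2.56097e+02 2.16396e+02 2.22000e-01]
w3 [0, 0.0151, 0.017] [2.76253e+02 2.16357e+02 2.22000e-01]
w3 [0, -0.0151, 0.017] [2.35955e+02 2.16364e+02 2.22000e-01]
w3 [0.01, 0.0151, 0.017] [2.76527e+02 2.03744e+02 2.19000e-01]
w3 [-0.01, 0.0151, 0.017] [2.75966e+02 2.28565e+02 2.25000e-01]
finger 1 600 min [-0.0119  0.0159 -0.05  ] max [ 0.0094  0.0308 -0.0192] tip pts [ 0.0063  0.0198 -0.0209]
finger -1 603 min [-0.0113 -0.0285 -0.05  ] max [ 0.0094 -0.0138 -0.0199] tip pts [ 0.0063 -0.0174 -0.0211]
4.85 [ 2.18749525e-01 -2.40206468e-02  1.89999370e+00 -1.12001026e-04
  1.26783977e+00 -1.87899292e+00] [0.43350003 0.21915956 0.14013054]
```

Depth puts the visible finger ends about 37 mm behind where the text says the tips are (tool z −20 mm rather than +17 mm). That fits the fingers passing over the plane. I'll check with an independent camera.

```bash
python3 - <<'E'
from wm import *
s=arm.sense();p=s["position"];print(p)
for n in("side","top"):
    d=eyes.get_image(n);W=cloud(d);np.savez(n+"1.npz",**d)
    m=(np.hypot(W[...,0]-p[0],W[...,1]-p[1])<.07)&(W[...,2]>.05)
    q=W[m];print(n,len(q),"z low pct",np.percentile(q[:,2],[0,1,3,10]).round(4)) if len(q) else print(n,0)
    if n=="side":
        v,u=np.nonzero(m);print(u.min(),u.max(),v.min(),v.max())
        c=d["R"]@np.array([*p[:2],p[2]-.017])+d["t"];K=d["camera_matrix"];x=K@c/c[2];print("stated tip px",x[:2])
        u0,v0=int(x[0]),int(x[1]);cr=d["image"][max(v0-70,0):v0+50,max(u0-70,0):u0+70].copy();cv2.circle(cr,(min(70,u0),min(70,v0)),1,(255,0,255),-1)
        cv2.imwrite("pics/s1.png",cv2.resize(cr,None,fx=5,fy=5))
E
```

```text
[0.43350003 0.21915956 0.14013054]
side 3579 z low pct [0.1589 0.1677 0.1811 0.2291]
162 210 0 129
stated tip px [192.32214875 135.00100495]
top 2831 z low pct [0.245  0.2632 0.2704 0.2925]
```

View pics/s1.png

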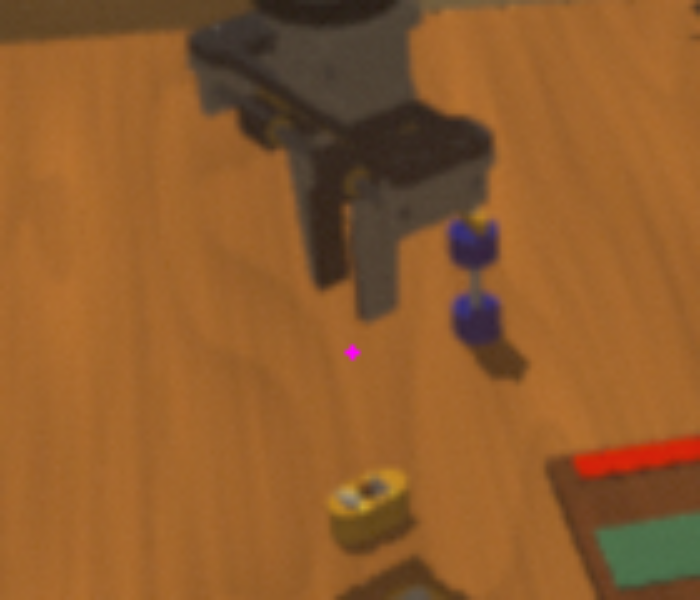

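Both cameras put the fingertips 36–37 mm higher than stated, so the real tip z is the reported TCP z plus about 19.5 mm. The reported TCP therefore has to go to about −15 mm to grip. I'll try again carefully.

Call:
{"fn": "drive_tool", "kwargs": {"steps": [[0.01,-0.01,0.25,0,0,0],[0.01,-0.01,0.5,0,0,0],[0.01,-0.01,0.75,0,0,0],[0.01,-0.01,1,0,0,0],[0.01,-0.01,1,0,0,0]], "hand": -1}}

```text
time: 5.45
position: [0.4295, 0.2172, 0.0374]
tcp_rot: [3.139, -0.009, -2.615]
wrist_force: [-0.7, -0.4, 0.0]
gripper_width: 0.0822
```

Call:
{"fn": "drive_tool", "kwargs": {"steps": [[0,0,0.15,0,0,0],[0,0,0.3,0,0,0],[0,0,0.42,0,0,0],[0,0,0.5,0,0,0],[0,0,0.5,0,0,0]]}}

```text
time: 5.95
position: [0.4328, 0.218, -0.0091]
tcp_rot: [3.141, -0.002, -2.614]
wrist_force: [1.0, 0.1, -0.6]
gripper_width: 0.0921
```

```bash
python3 - <<'E'
from plan import *
plan((0.4323,0.2199,-0.0155,-149.8))
E
```

```text
at [ 0.4328  0.218  -0.0091] yaw -149.8 t 5.95
[-0.005,0.019,0.064, rz 0.000] rows 1
 ->  [ 0.4323  0.2199 -0.0155] -149.8
```

Call:
{"fn": "drive_tool", "kwargs": {"steps": [[0,0.015,0.03,0,0,0],[0,0.015,0.06,0,0,0],[0,0.015,0.06,0,0,0],[0,0.015,0.06,0,0,0],[0,0.015,0.06,0,0,0]], "hand": 1, "force": 20}}

```text
time: 6.45
position: [0.433, 0.2196, -0.014]
tcp_rot: [-3.141, 0.0, -2.614]
wrist_force: [-0.3, -0.4, 0.6]
gripper_width: 0.0542
```

Call:
{"fn": "drive_tool", "kwargs": {"steps": [[0,0,0,0,0,0],[0,0,0,0,0,0],[0,0,0,0,0,0],[0,0,0,0,0,0],[0,0,0,0,0,0]]}}

```text
time: 6.95
position: [0.4328, 0.2195, -0.0142]
tcp_rot: [-3.142, 0.0, -2.614]
wrist_force: [-1.3, 0.1, -0.3]
gripper_width: 0.0262
```

```bash
python3 - <<'E'
from plan import *
s=arm.sense();print(s["gripper_width"],s["wrist_force"])
plan((0.432,0.220,0.06,-149.8),(0.619,0.050,0.06,-175.8))
E
```

```text
0.026222562689587402 [-1.32297006  0.05868489 -0.34669292]
at [ 0.4328  0.2195 -0.0142] yaw -149.8 t 6.95
[0.005,0.009,-0.742, rz 0.000] rows 4
 ->  [0.432 0.22  0.06 ] -149.8
[-0.254,-0.803,-0.000, rz 0.096] rows 5
[-0.372,-0.756,-0.000, rz 0.096] rows 5
[-0.481,-0.691,-0.000, rz 0.096] rows 5
 ->  [0.619 0.05  0.06 ] -175.8
```

Held at 26.2 mm. I'll lift and carry it to pad b.

Call:
{"fn": "drive_tool", "kwargs": {"steps": [[0,0,-0.1,0,0,0],[0,0,-0.3,0,0,0],[0,0,-0.5,0,0,0],[0,0,-0.65,0,0,0],[0,0,-0.74,0,0,0]]}}

```text
time: 7.45
position: [0.4336, 0.2197, 0.0615]
tcp_rot: [-3.141, 0.002, -2.614]
wrist_force: [0.0, -0.8, -1.4]
gripper_width: 0.0261
```

Call:
{"fn": "drive_tool", "kwargs": {"steps": [[-0.05,-0.16,0,0,0,0.02],[-0.1,-0.32,0,0,0,0.04],[-0.15,-0.48,0,0,0,0.06],[-0.2,-0.64,0,0,0,0.08],[-0.25,-0.8,0,0,0,0.1]]}}

```text
time: 7.95
position: [0.4955, 0.1615, 0.0591]
tcp_rot: [3.141, -0.001, -2.775]
wrist_force: [-0.1, 0.1, -1.4]
gripper_width: 0.0261
```

Call:
{"fn": "drive_tool", "kwargs": {"steps": [[-0.08,-0.15,0,0,0,0.02],[-0.15,-0.3,0,0,0,0.04],[-0.22,-0.45,0,0,0,0.06],[-0.3,-0.6,0,0,0,0.08],[-0.37,-0.75,0,0,0,0.1]]}}

```text
time: 8.45
position: [0.5574, 0.1055, 0.0597]
tcp_rot: [3.142, 0.0, -2.931]
wrist_force: [0.5, 0.3, -0.5]
gripper_width: 0.0256
```

Call:
{"fn": "drive_tool", "kwargs": {"steps": [[-0.1,-0.14,0,0,0,0.02],[-0.2,-0.28,0,0,0,0.04],[-0.3,-0.42,0,0,0,0.06],[-0.4,-0.56,0,0,0,0.08],[-0.48,-0.69,0,0,0,0.09]]}}

```text
time: 8.95
position: [0.6188, 0.0481, 0.0596]
tcp_rot: [-3.142, 0.0, -3.072]
wrist_force: [-0.1, -0.3, -0.7]
gripper_width: 0.0257
```

Call:
{"fn": "drive_tool", "kwargs": {"steps": [[0,0,0,0,0,0],[0,0,0,0,0,0]]}}

```text
time: 9.15
position: [0.6176, 0.0491, 0.0595]
tcp_rot: [3.141, -0.001, -3.07]
wrist_force: [-0.1, 0.3, -1.0]
gripper_width: 0.0256
```

```bash
python3 - <<'E'
from plan import *
s=arm.sense();print(s["gripper_width"],s["wrist_force"])
plan((0.619,0.050,0.02,-175.8),(0.619,0.050,0.0045,-175.8))
E
python3 wm.py w4
```

```text
0.025585216871316676 [-0.08275506  0.30125074 -0.97657009]
at [0.6176 0.0491 0.0595] yaw -175.9 t 9.15
[-0.014,0.008,0.395, rz -0.001] rows 2
 ->  [0.619 0.05  0.02 ] -175.8
[0.000,-0.000,0.155, rz -0.000] rows 1
 ->  [0.619  0.05   0.0045] -175.8
floor z 0.0002813180978884158
planes
[93 26] n 2535 mean [ 0.4662 -0.1015  0.0272] rect 467.1 -102.9 size 60.5 46.9 ang 86.1 pca -67.3 zmax 0.0378
[330  23] n 2773 mean [0.463  0.0923 0.0261] rect 457.4 96.1 size 68.9 34.2 ang -56.5 pca -63.7 zmax 0.0343
[ 2 45] n 105 mean [ 0.4674 -0.2258  0.0148] rect 463.9 -227.2 size 37.1 8.2 ang 8.9 pca 13.9 zmax 0.0187
green
[257 188] n 3875 mean [0.5945 0.0487 0.0183] rect 602.6 49.4 size 66.0 53.6 ang 4.4 pca -82.2 zmax 0.0206
[152 204] n 5998 mean [ 0.6225 -0.0401  0.0183] rect 625.7 -41.2 size 99.1 54.6 ang 4.1 pca 3.9 zmax 0.0206
[363 204] n 6026 mean [0.6096 0.1408 0.0183] rect 612.8 142.0 size 99.9 54.0 ang 3.9 pca 4.2 zmax 0.0207
[ 69 204] n 3994 mean [ 0.6298 -0.131   0.0182] rect 632.1 -132.5 size 99.1 54.8 ang 4.2 pca 3.8 zmax 0.0202
```

Call:
{"fn": "drive_tool", "kwargs": {"steps": [[-0.017,0.012,0.12,0,0,0],[-0.017,0.012,0.25,0,0,0],[-0.017,0.012,0.38,0,0,0],[-0.017,0.012,0.46,0,0,0],[-0.017,0.012,0.5,0,0,0]]}}

```text
time: 9.7
position: [0.6181, 0.0507, 0.0078]
tcp_rot: [3.141, -0.003, -3.07]
wrist_force: [-0.3, -0.6, -1.8]
gripper_width: 0.0263
```

Call:
{"fn": "drive_tool", "kwargs": {"steps": [[0,0,0.02,0,0,0],[0,0,0.03,0,0,0],[0,0,0.04,0,0,0],[0,0,0.04,0,0,0]]}}

```text
time: 10.1
position: [0.6197, 0.0504, 0.0061]
tcp_rot: [-3.141, 0.001, -3.07]
wrist_force: [1.2, -0.0, -1.5]
gripper_width: 0.0257
```

Call:
{"fn": "drive_tool", "kwargs": {"steps": [[0,0,0.01,0,0,0],[0,0,0.02,0,0,0],[0,0,0.025,0,0,0],[0,0,0.025,0,0,0]]}}

```text
time: 10.5
position: [0.6197, 0.0504, 0.0038]
tcp_rot: [-3.141, 0.0, -3.07]
wrist_force: [-1.0, 0.3, 2.6]
gripper_width: 0.0262
```

Contact (+2.6 N). I'll release, retreat, and go above medium.

Call:
{"fn": "drive_tool", "kwargs": {"steps": [[0,0,0,0,0,0],[0,0,0,0,0,0],[0,0,0,0,0,0],[0,0,-0.2,0,0,0],[0,0,-0.5,0,0,0]], "hand": -1}}

```text
time: 11.0
position: [0.6172, 0.0506, 0.0513]
tcp_rot: [3.141, -0.005, -3.07]
wrist_force: [-0.4, 0.4, -0.3]
gripper_width: 0.0633
```

Call:
{"fn": "drive_tool", "kwargs": {"steps": [[0,0,-0.3,0,0,0],[0,0,-0.6,0,0,0],[0,0,-0.8,0,0,0]]}}

```text
time: 11.3
position: [0.6204, 0.0504, 0.1358]
tcp_rot: [-3.141, 0.003, -3.07]
wrist_force: [1.0, -0.2, 0.5]
gripper_width: 0.0879
```

```bash
python3 wm.py w5; python3 - <<'E'
from plan import *
plan((0.456,0.097,0.10,126))
E
```

```text
floor z 0.0003024669244167375
planes
[130  29] n 2463 mean [ 0.4564 -0.0976  0.0282] rect 451.0 -101.1 size 81.4 46.4 ang -31.4 pca -42.7 zmax 0.038
[312  33] n 1959 mean [0.4584 0.095  0.0264] rect 457.0 96.2 size 69.4 34.2 ang -54.8 pca -53.9 zmax 0.0341
[37 49] n 377 mean [ 0.4652 -0.2322  0.0199] rect 464.6 -235.0 size 39.8 19.7 ang 20.9 pca 19.8 zmax 0.0277
[510 138] n 49 mean [0.5302 0.3943 0.0157] rect 529.1 393.8 size 22.1 6.6 ang 6.3 pca 8.7 zmax 0.0205
green
[256 179] n 2972 mean [0.6144 0.0495 0.0183] rect 619.1 50.6 size 98.8 53.4 ang 3.9 pca 3.9 zmax 0.021
[173 180] n 3919 mean [ 0.6238 -0.0403  0.0183] rect 625.9 -40.9 size 99.2 53.6 ang 4.3 pca 4.2 zmax 0.0208
[340 180] n 3961 mean [0.611  0.1413 0.0183] rect 612.9 142.0 size 99.2 53.8 ang 4.0 pca 3.9 zmax 0.0208
[102 181] n 2971 mean [ 0.6305 -0.1314  0.0182] rect 632.0 -132.3 size 99.0 54.2 ang 3.4 pca 3.7 zmax 0.0208
at [0.6223 0.0502 0.1391] yaw -175.9 t 11.35
[0.813,0.293,0.196, rz 0.323] rows 5
[0.853,-0.138,0.196, rz 0.323] rows 5
 ->  [0.456 0.097 0.1  ] 126.0
```

View pics/w5.png

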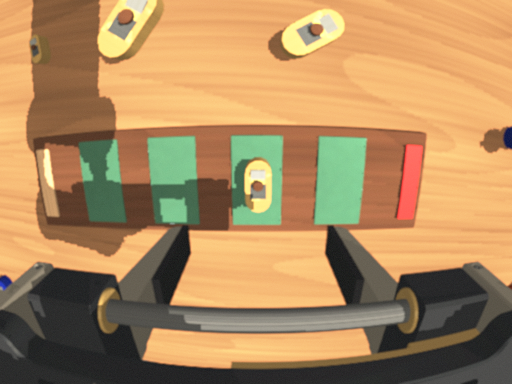

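Small stands on pad b, at (258,186), centred and lengthways. Next is medium.

Call:
{"fn": "drive_tool", "kwargs": {"steps": [[0.16,0.06,0.04,0,0,0.065],[0.32,0.12,0.08,0,0,0.13],[0.48,0.18,0.12,0,0,0.195],[0.65,0.24,0.16,0,0,0.26],[0.81,0.29,0.2,0,0,0.32]]}}

```text
time: 11.85
position: [0.5353, 0.0739, 0.112]
tcp_rot: [-3.141, -0.001, 2.707]
wrist_force: [-0.6, -0.1, -0.6]
gripper_width: 0.0917
```

Call:
{"fn": "drive_tool", "kwargs": {"steps": [[0.17,-0.03,0.04,0,0,0.065],[0.34,-0.06,0.08,0,0,0.13],[0.51,-0.09,0.12,0,0,0.195],[0.68,-0.12,0.16,0,0,0.26],[0.85,-0.14,0.2,0,0,0.32]]}}

```text
time: 12.35
position: [0.4523, 0.0965, 0.0922]
tcp_rot: [-3.141, -0.001, 2.204]
wrist_force: [0.3, -0.0, -0.5]
gripper_width: 0.0921
```

Call:
{"fn": "drive_tool", "kwargs": {"steps": [[0,0,0,0,0,0],[0,0,0,0,0,0]]}}

```text
time: 12.55
position: [0.4536, 0.0963, 0.093]
tcp_rot: [3.142, 0.0, 2.21]
wrist_force: [0.6, -1.0, 0.3]
gripper_width: 0.0916
```

```bash
python3 wm.py w6; python3 - <<'E'
from plan import *
plan((0.4565,0.0968,0.005,126),(0.4565,0.0968,-0.0145,126))
E
```

```text
floor z 0.00023600124846789896
planes
[483  15] n 617 mean [0.524  0.4046 0.0238] rect 524.8 407.9 size 33.0 29.9 ang -88.3 pca -49.3 zmax 0.0501
[259 198] n 2485 mean [0.455  0.0983 0.0265] rect 456.6 96.5 size 69.9 33.8 ang -54.2 pca -54.6 zmax 0.0342
[165 338] n 579 mean [ 0.47   -0.1107  0.029 ] rect 468.5 -112.0 size 43.5 38.9 ang 19.5 pca 45.0 zmax 0.0372
green
[398 241] n 3052 mean [0.6087 0.1448 0.0184] rect 612.3 142.0 size 100.0 53.8 ang 3.9 pca 1.3 zmax 0.0208
[323 290] n 713 mean [0.5803 0.0521 0.0183] rect 585.2 49.9 size 51.6 33.5 ang -86.6 pca 87.0 zmax 0.0201
[299 347] n 1500 mean [ 0.6136 -0.0366  0.0183] rect 625.4 -39.7 size 100.2 53.3 ang 6.0 pca 22.3 zmax 0.0202
at [0.4542 0.0961 0.0933] yaw 126.6 t 12.6
[-0.008,0.022,0.883, rz 0.007] rows 5
 ->  [0.4565 0.0968 0.005 ] 126.0
[0.000,-0.000,0.195, rz -0.000] rows 1
 ->  [ 0.4565  0.0968 -0.0145] 126.0
```

Call:
{"fn": "drive_tool", "kwargs": {"steps": [[-0.008,0.022,0.2,0,0,0.01],[-0.008,0.022,0.4,0,0,0.01],[-0.008,0.022,0.6,0,0,0.01],[-0.008,0.022,0.8,0,0,0.01],[-0.008,0.022,0.88,0,0,0.01]]}}

```text
time: 13.1
position: [0.4552, 0.0967, 0.0035]
tcp_rot: [-3.14, -0.001, 2.193]
wrist_force: [0.0, -0.3, -0.0]
gripper_width: 0.0922
```

Call:
{"fn": "drive_tool", "kwargs": {"steps": [[0,0,0.08,0,0,0],[0,0,0.15,0,0,0],[0,0,0.18,0,0,0],[0,0,0.18,0,0,0],[0,0,0.18,0,0,0]], "hand": -1}}

```text
time: 13.6
position: [0.4562, 0.097, -0.0123]
tcp_rot: [3.141, 0.001, 2.193]
wrist_force: [-0.4, -0.6, -0.3]
gripper_width: 0.0918
```

```bash
python3 - <<'E'
from plan import *
plan((0.4566,0.0965,-0.0145,125.6))
E
```

```text
at [ 0.4562  0.097  -0.0123] yaw 125.6 t 13.6
[-0.007,0.000,0.022, rz 0.000] rows 1
 ->  [ 0.4566  0.0965 -0.0145] 125.6
```

Call:
{"fn": "drive_tool", "kwargs": {"steps": [[-0.006,0,0.015,0,0,0],[-0.006,0,0.015,0,0,0],[-0.006,0,0.015,0,0,0],[-0.006,0,0.015,0,0,0],[-0.006,0,0.015,0,0,0]], "hand": 1, "force": 25}}

```text
time: 14.1
position: [0.4561, 0.0965, -0.0142]
tcp_rot: [3.142, 0.0, 2.192]
wrist_force: [-0.1, 0.1, 0.0]
gripper_width: 0.0543
```

Call:
{"fn": "drive_tool", "kwargs": {"steps": [[0,0,0,0,0,0],[0,0,0,0,0,0],[0,0,0,0,0,0],[0,0,0,0,0,0],[0,0,0,0,0,0]]}}

```text
time: 14.6
position: [0.4559, 0.0965, -0.0143]
tcp_rot: [-3.141, -0.0, 2.192]
wrist_force: [-1.4, 0.2, 1.2]
gripper_width: 0.0337
```

```bash
python3 - <<'E'
from plan import *
s=arm.sense();print(s["gripper_width"],s["wrist_force"],s["position"])
p=s["position"]
plan((p[0],p[1],0.065,None),(0.6257,-0.0410,0.065,-175.9))
E
```

```text
0.033676262405164074 [-1.42166117  0.21512821  1.24165369] [ 0.45588707  0.09646377 -0.01429889]
at [ 0.4559  0.0965 -0.0143] yaw 125.6 t 14.6
[-0.000,0.000,-0.793, rz -0.000] rows 4
 ->  [0.4559 0.0965 0.065 ] 125.6
[-0.702,0.193,0.000, rz -0.217] rows 4
[-0.726,-0.052,-0.000, rz -0.217] rows 4
[-0.667,-0.292,-0.000, rz -0.217] rows 4
 ->  [ 0.6257 -0.041   0.065 ] -175.9
```

Call:
{"fn": "drive_tool", "kwargs": {"steps": [[0,0,-0.1,0,0,0],[0,0,-0.3,0,0,0],[0,0,-0.5,0,0,0],[0,0,-0.7,0,0,0],[0,0,-0.8,0,0,0]]}}

```text
time: 15.1
position: [0.4573, 0.0966, 0.0679]
tcp_rot: [3.139, 0.002, 2.192]
wrist_force: [-0.6, -0.9, -1.5]
gripper_width: 0.0336
```

Call:
{"fn": "drive_tool", "kwargs": {"steps": [[-0.14,0.04,0,0,0,-0.043],[-0.28,0.08,0,0,0,-0.086],[-0.42,0.12,0,0,0,-0.13],[-0.56,0.16,0,0,0,-0.174],[-0.7,0.19,0,0,0,-0.217]]}}

```text
time: 15.6
position: [0.5123, 0.0504, 0.0654]
tcp_rot: [-3.141, -0.001, 2.536]
wrist_force: [0.7, -0.2, -3.2]
gripper_width: 0.0341
```

Call:
{"fn": "drive_tool", "kwargs": {"steps": [[-0.14,-0.01,0,0,0,-0.043],[-0.28,-0.02,0,0,0,-0.086],[-0.43,-0.03,0,0,0,-0.13],[-0.58,-0.04,0,0,0,-0.174],[-0.73,-0.05,0,0,0,-0.217]]}}

```text
time: 16.1
position: [0.5693, 0.0046, 0.0653]
tcp_rot: [3.142, -0.001, 2.877]
wrist_force: [0.8, -0.6, -1.4]
gripper_width: 0.0337
```

Call:
{"fn": "drive_tool", "kwargs": {"steps": [[-0.13,-0.06,0,0,0,-0.043],[-0.26,-0.12,0,0,0,-0.086],[-0.4,-0.18,0,0,0,-0.13],[-0.54,-0.24,0,0,0,-0.174],[-0.67,-0.29,0,0,0,-0.217]]}}

```text
time: 16.6
position: [0.6263, -0.0411, 0.0652]
tcp_rot: [3.141, -0.001, -3.066]
wrist_force: [-1.0, -0.1, -2.4]
gripper_width: 0.0341
```

Call:
{"fn": "drive_tool", "kwargs": {"steps": [[0,0,0,0,0,0],[0,0,0,0,0,0]]}}

```text
time: 16.8
position: [0.6256, -0.0405, 0.0652]
tcp_rot: [3.141, -0.001, -3.07]
wrist_force: [-0.7, -0.4, -1.7]
gripper_width: 0.0339
```

```bash
python3 - <<'E'
from plan import *
s=arm.sense();print(s["gripper_width"],s["wrist_force"])
plan((0.6259,-0.0410,0.009,-175.9),(0.6259,-0.0410,0.004,-175.9))
E
```

```text
0.03388686125018724 [-0.71736899 -0.36466979 -1.69836569]
at [ 0.6256 -0.0405  0.0652] yaw -175.9 t 16.8
[-0.003,-0.005,0.562, rz -0.000] rows 3
 ->  [ 0.6259 -0.041   0.009 ] -175.9
[0.000,-0.000,0.050, rz -0.000] rows 1
 ->  [ 0.6259 -0.041   0.004 ] -175.9
```

Call:
{"fn": "drive_tool", "kwargs": {"steps": [[-0.003,-0.005,0.15,0,0,0],[-0.003,-0.005,0.3,0,0,0],[-0.003,-0.005,0.42,0,0,0],[-0.003,-0.005,0.5,0,0,0],[-0.003,-0.005,0.55,0,0,0]]}}

```text
time: 17.3
position: [0.6256, -0.041, 0.009]
tcp_rot: [3.141, -0.002, -3.068]
wrist_force: [-0.3, 0.0, -2.3]
gripper_width: 0.0338
```

Call:
{"fn": "drive_tool", "kwargs": {"steps": [[0,0,0.02,0,0,0],[0,0,0.03,0,0,0],[0,0,0.04,0,0,0],[0,0,0.04,0,0,0]]}}

```text
time: 17.7
position: [0.6269, -0.0414, 0.0071]
tcp_rot: [-3.141, 0.001, -3.068]
wrist_force: [0.7, -0.2, -1.3]
gripper_width: 0.0338
```

Call:
{"fn": "drive_tool", "kwargs": {"steps": [[0.008,0,0.01,0,0,0],[0.008,0,0.02,0,0,0],[0.008,0,0.03,0,0,0],[0.008,0,0.035,0,0,0],[0.008,0,0.035,0,0,0]]}}

```text
time: 18.2
position: [0.6259, -0.0414, 0.0037]
tcp_rot: [-3.142, -0.0, -3.068]
wrist_force: [-1.9, -0.3, 2.5]
gripper_width: 0.034
```

Call:
{"fn": "drive_tool", "kwargs": {"steps": [[0,0,0,0,0,0],[0,0,0,0,0,0],[0,0,0,0,0,0],[0,0,-0.2,0,0,0],[0,0,-0.5,0,0,0]], "hand": -1}}

```text
time: 18.7
position: [0.6238, -0.0409, 0.0514]
tcp_rot: [3.14, -0.005, -3.068]
wrist_force: [-0.5, -0.2, -0.8]
gripper_width: 0.0717
```

Call:
{"fn": "drive_tool", "kwargs": {"steps": [[0,0,-0.3,0,0,0],[0,0,-0.5,0,0,0],[0,0,-0.6,0,0,0],[0,0,-0.6,0,0,0]]}}

```text
time: 19.1
position: [0.6269, -0.0416, 0.1147]
tcp_rot: [-3.141, 0.003, -3.068]
wrist_force: [0.2, -1.0, -0.6]
gripper_width: 0.0923
```

```bash
cat >> wm.py <<'E'
    print("on pads");W=wcloud(d);rects(W,(W[...,0]>.54)&(W[...,0]<.72)&(W[...,2]>.026)&(W[...,2]<.06)&(abs(W[...,1])<.19),150)
E
python3 wm.py w7; python3 - <<'E'
from plan import *
plan((0.4487,-0.099,0.10,147))
E
```

```text
floor z 0.00028911524452238373
planes
[207  24] n 2273 mean [ 0.4655 -0.1038  0.0283] rect 457.7 -104.8 size 67.8 45.1 ang -31.1 pca -60.2 zmax 0.0379
[87 31] n 542 mean [ 0.4656 -0.2329  0.0204] rect 465.2 -235.1 size 40.1 19.6 ang 20.2 pca 20.1 zmax 0.0277
green
[168 185] n 4285 mean [ 0.6288 -0.1322  0.0183] rect 632.3 -132.6 size 99.3 53.2 ang 4.1 pca 3.4 zmax 0.0205
[257 185] n 2302 mean [ 0.6121 -0.0439  0.0183] rect 625.7 -41.3 size 98.2 53.6 ang 4.2 pca 0.3 zmax 0.0208
[345 185] n 2661 mean [0.6117 0.0443 0.0183] rect 619.0 50.1 size 99.3 53.4 ang 3.9 pca -0.9 zmax 0.021
[420 186] n 3278 mean [0.611  0.1404 0.0184] rect 613.6 142.0 size 100.6 54.1 ang 3.9 pca 4.0 zmax 0.0204
on pads
[258 194] n 2459 mean [ 0.6253 -0.0397  0.0443] rect 627.8 -39.4 size 69.7 33.9 ang 3.9 pca 4.3 zmax 0.052
[352 191] n 1432 mean [0.6167 0.0497 0.0408] rect 618.7 51.8 size 53.8 26.7 ang 2.7 pca 5.6 zmax 0.049
at [ 0.6258 -0.0414  0.113 ] yaw -175.8 t 19.15
[0.904,-0.222,0.065, rz 0.207] rows 5
[0.786,-0.499,0.065, rz 0.207] rows 5
 ->  [ 0.4487 -0.099   0.1   ] 147.0
```

Call:
{"fn": "drive_tool", "kwargs": {"steps": [[0.18,-0.04,0.01,0,0,0.04],[0.36,-0.08,0.02,0,0,0.08],[0.54,-0.13,0.04,0,0,0.12],[0.72,-0.18,0.05,0,0,0.16],[0.9,-0.22,0.06,0,0,0.207]]}}

```text
time: 19.65
position: [0.5356, -0.0697, 0.105]
tcp_rot: [3.141, -0.004, 2.887]
wrist_force: [0.1, 0.1, 0.2]
gripper_width: 0.0918
```

Call:
{"fn": "drive_tool", "kwargs": {"steps": [[0.16,-0.1,0.01,0,0,0.04],[0.32,-0.2,0.02,0,0,0.08],[0.48,-0.3,0.04,0,0,0.12],[0.64,-0.4,0.05,0,0,0.16],[0.79,-0.5,0.06,0,0,0.207]]}}

```text
time: 20.15
position: [0.4466, -0.0981, 0.0992]
tcp_rot: [-3.141, -0.004, 2.562]
wrist_force: [-0.6, -0.3, -0.2]
gripper_width: 0.092
```

Call:
{"fn": "drive_tool", "kwargs": {"steps": [[0,0,0,0,0,0],[0,0,0,0,0,0]]}}

```text
time: 20.35
position: [0.4483, -0.0983, 0.1002]
tcp_rot: [3.141, -0.001, 2.565]
wrist_force: [-0.7, 0.2, 1.3]
gripper_width: 0.0914
```

```bash
python3 wm.py w8; python3 - <<'E'
from plan import *
plan((0.4487,-0.099,0.005,147))
E
```

```text
floor z 0.0002449732022197414
planes
[254 195] n 3901 mean [ 0.4462 -0.0981  0.0299] rect 448.4 -99.7 size 87.4 44.1 ang -31.7 pca -31.3 zmax 0.0384
green
[489 197] n 2119 mean [0.6086 0.1406 0.0185] rect 612.1 141.7 size 100.3 54.3 ang 3.9 pca 4.4 zmax 0.021
[433 235] n 1351 mean [0.5974 0.0441 0.0185] rect 614.4 50.1 size 91.7 53.6 ang 4.3 pca -19.5 zmax 0.0205
[306 301] n 237 mean [ 0.5891 -0.1197  0.0183] rect 586.3 -119.2 size 36.4 18.6 ang 54.5 pca 63.8 zmax 0.0201
[321 343] n 861 mean [ 0.6584 -0.135   0.0184] rect 652.1 -131.0 size 60.0 53.2 ang 3.1 pca 50.5 zmax 0.0201
on pads
[447 248] n 877 mean [0.6121 0.0495 0.0401] rect 618.5 51.6 size 54.8 26.7 ang 5.2 pca 4.4 zmax 0.0486
at [ 0.4488 -0.0984  0.1006] yaw 147.0 t 20.4
[-0.003,-0.005,0.956, rz 0.000] rows 5
 ->  [ 0.4487 -0.099   0.005 ] 147.0
```

Call:
{"fn": "drive_tool", "kwargs": {"steps": [[-0.004,-0.013,0.2,0,0,-0.012],[-0.004,-0.013,0.4,0,0,-0.012],[-0.004,-0.013,0.6,0,0,-0.012],[-0.004,-0.013,0.8,0,0,-0.012],[-0.004,-0.013,0.95,0,0,-0.012]]}}

```text
time: 20.9
position: [0.4483, -0.0993, 0.0047]
tcp_rot: [3.142, -0.001, 2.585]
wrist_force: [0.4, 0.7, -0.3]
gripper_width: 0.0921
```

Call:
{"fn": "drive_tool", "kwargs": {"steps": [[0,0,0.08,0,0,0],[0,0,0.16,0,0,0],[0,0,0.2,0,0,0],[0,0,0.2,0,0,0],[0,0,0.2,0,0,0]]}}

```text
time: 21.4
position: [0.4488, -0.1002, -0.0133]
tcp_rot: [3.142, 0.001, 2.584]
wrist_force: [0.2, 0.9, -0.1]
gripper_width: 0.092
```

Call:
{"fn": "drive_tool", "kwargs": {"steps": [[0,0,0,0,0,0],[0,0,0,0,0,0],[0,0,0,0,0,0],[0,0,0,0,0,0],[0,0,0,0,0,0]], "hand": 1, "force": 30}}

```text
time: 21.9
position: [0.4483, -0.1, -0.0137]
tcp_rot: [-3.142, 0.0, 2.583]
wrist_force: [0.3, 0.6, -1.2]
gripper_width: 0.0539
```

Call:
{"fn": "drive_tool", "kwargs": {"steps": [[0,0,0,0,0,0],[0,0,0,0,0,0],[0,0,0,0,0,0],[0,0,0,0,0,0]]}}

```text
time: 22.3
position: [0.4481, -0.1001, -0.0138]
tcp_rot: [-3.141, -0.0, 2.584]
wrist_force: [-2.5, -1.4, 1.9]
gripper_width: 0.0441
```

```bash
python3 - <<'E'
from plan import *
s=arm.sense();print(s["gripper_width"],s["wrist_force"],s["position"])
p=s["position"]
plan((p[0],p[1],0.065,None),(0.632,-0.1340,0.065,-175.9))
E
```

```text
0.044112754546686214 [-2.50871943 -1.43679138  1.93499457] [ 0.44812679 -0.10007085 -0.01380567]
at [ 0.4481 -0.1001 -0.0138] yaw 148.0 t 22.3
[0.000,0.000,-0.788, rz -0.000] rows 4
 ->  [ 0.4481 -0.1001  0.065 ] 148.0
[-0.870,0.343,0.000, rz -0.200] rows 5
[-0.933,0.057,0.000, rz -0.200] rows 5
 ->  [ 0.632 -0.134  0.065] -175.9
```

Call:
{"fn": "drive_tool", "kwargs": {"steps": [[0,0,-0.1,0,0,0],[0,0,-0.3,0,0,0],[0,0,-0.5,0,0,0],[0,0,-0.7,0,0,0],[0,0,-0.8,0,0,0]]}}

```text
time: 22.8
position: [0.4491, -0.1, 0.068]
tcp_rot: [3.141, 0.002, 2.583]
wrist_force: [-0.3, -0.8, -4.3]
gripper_width: 0.0439
```

Call:
{"fn": "drive_tool", "kwargs": {"steps": [[-0.17,0.07,0,0,0,-0.04],[-0.35,0.14,0,0,0,-0.08],[-0.52,0.2,0,0,0,-0.12],[-0.7,0.27,0,0,0,-0.16],[-0.87,0.34,0,0,0,-0.2]]}}

```text
time: 23.3
position: [0.5402, -0.1168, 0.0655]
tcp_rot: [3.141, -0.001, 2.9]
wrist_force: [0.2, 0.6, -3.5]
gripper_width: 0.0436
```

Call:
{"fn": "drive_tool", "kwargs": {"steps": [[-0.19,0.01,0,0,0,-0.04],[-0.37,0.02,0,0,0,-0.08],[-0.56,0.03,0,0,0,-0.12],[-0.75,0.05,0,0,0,-0.16],[-0.93,0.06,0,0,0,-0.2]]}}

```text
time: 23.8
position: [0.6318, -0.1334, 0.0651]
tcp_rot: [3.14, -0.002, -3.069]
wrist_force: [0.6, -0.6, -3.4]
gripper_width: 0.0436
```

Call:
{"fn": "drive_tool", "kwargs": {"steps": [[0,0,0,0,0,0],[0,0,0,0,0,0]]}}

```text
time: 24.0
position: [0.6308, -0.1333, 0.0653]
tcp_rot: [3.14, -0.002, -3.073]
wrist_force: [0.2, -1.0, -3.9]
gripper_width: 0.0436
```

```bash
python3 - <<'E'
from plan import *
s=arm.sense();print(s["gripper_width"],s["wrist_force"])
plan((0.632,-0.1340,0.009,-175.9),(0.632,-0.1340,0.0042,-175.9))
E
```

```text
0.043598837320895596 [ 0.15364078 -1.01288541 -3.85825291]
at [ 0.6308 -0.1333  0.0653] yaw -176.0 t 24.0
[-0.011,-0.008,0.563, rz -0.002] rows 3
 ->  [ 0.632 -0.134  0.009] -175.9
[0.000,-0.000,0.048, rz -0.000] rows 1
 ->  [ 0.632  -0.134   0.0042] -175.9
```

Call:
{"fn": "drive_tool", "kwargs": {"steps": [[-0.006,-0.008,0.15,0,0,0],[-0.006,-0.008,0.3,0,0,0],[-0.006,-0.008,0.42,0,0,0],[-0.006,-0.008,0.5,0,0,0],[-0.006,-0.008,0.55,0,0,0]]}}

```text
time: 24.5
position: [0.6314, -0.1342, 0.0095]
tcp_rot: [3.141, -0.002, -3.072]
wrist_force: [-0.0, -0.2, -4.1]
gripper_width: 0.044
```

Call:
{"fn": "drive_tool", "kwargs": {"steps": [[0,0,0.02,0,0,0],[0,0,0.03,0,0,0],[0,0,0.04,0,0,0],[0,0,0.04,0,0,0]]}}

```text
time: 24.9
position: [0.6328, -0.1347, 0.0076]
tcp_rot: [-3.141, 0.001, -3.071]
wrist_force: [-1.0, 0.3, -3.8]
gripper_width: 0.0437
```

Call:
{"fn": "drive_tool", "kwargs": {"steps": [[0.006,0.006,0.01,0,0,0],[0.006,0.006,0.02,0,0,0],[0.006,0.006,0.03,0,0,0],[0.006,0.006,0.036,0,0,0],[0.006,0.006,0.036,0,0,0]]}}

```text
time: 25.4
position: [0.6319, -0.134, 0.0042]
tcp_rot: [-3.142, 0.0, -3.071]
wrist_force: [-2.1, 1.3, 3.5]
gripper_width: 0.0438
```

Call:
{"fn": "drive_tool", "kwargs": {"steps": [[0,0,0,0,0,0],[0,0,0,0,0,0],[0,0,0,0,0,0],[0,0,-0.2,0,0,0],[0,0,-0.5,0,0,0]], "hand": -1}}

```text
time: 25.9
position: [0.63, -0.1334, 0.0519]
tcp_rot: [3.14, -0.004, -3.072]
wrist_force: [-0.2, 0.5, -0.5]
gripper_width: 0.0817
```

Call:
{"fn": "drive_tool", "kwargs": {"steps": [[0,0,-0.3,0,0,0],[0,0,-0.5,0,0,0],[0,0,-0.6,0,0,0],[0,0,-0.6,0,0,0]]}}

```text
time: 26.3
position: [0.6329, -0.1345, 0.1152]
tcp_rot: [-3.14, 0.003, -3.071]
wrist_force: [-0.9, 0.2, -0.4]
gripper_width: 0.0917
```

```bash
python3 wm.py w9; python3 - <<'E'
from plan import *
plan((0.4646,-0.235,0.08,-160))
E
```

```text
floor z 0.00027974421002784295
planes
[166  18] n 643 mean [ 0.4658 -0.2341  0.0209] rect 464.5 -235.3 size 39.9 18.5 ang 19.8 pca 21.4 zmax 0.0277
green
[257 185] n 941 mean [ 0.6005 -0.1395  0.0182] rect 632.1 -133.2 size 98.8 53.2 ang 4.3 pca -27.3 zmax 0.0204
[346 185] n 1834 mean [ 0.6097 -0.0519  0.0183] rect 625.7 -41.4 size 98.7 53.9 ang 4.2 pca -14.1 zmax 0.0207
[421 186] n 2022 mean [0.6149 0.0428 0.0184] rect 619.4 49.8 size 99.2 54.4 ang 3.9 pca 0.2 zmax 0.0208
[478 187] n 2218 mean [0.6114 0.14   0.0184] rect 612.7 141.6 size 99.2 54.7 ang 3.2 pca 4.0 zmax 0.0209
on pads
[258 193] n 4015 mean [ 0.6302 -0.1325  0.0478] rect 633.3 -132.3 size 88.3 44.0 ang 4.8 pca 4.4 zmax 0.056
[353 194] n 2355 mean [ 0.6249 -0.0425  0.0433] rect 627.1 -39.9 size 68.9 34.8 ang 2.9 pca 5.9 zmax 0.0522
[430 192] n 1189 mean [0.617  0.0477 0.0398] rect 618.9 51.5 size 54.2 27.3 ang 2.3 pca 5.7 zmax 0.0496
at [ 0.6319 -0.1341  0.1135] yaw -176.0 t 26.35
[0.870,-0.445,0.167, rz -0.089] rows 5
[0.923,-0.320,0.167, rz -0.089] rows 5
 ->  [ 0.4646 -0.235   0.08  ] -160.0
```

Large is within about 1.5 mm of its pad centre. Next is tiny.

Call:
{"fn": "drive_tool", "kwargs": {"steps": [[0.17,-0.09,0.03,0,0,-0.02],[0.35,-0.18,0.06,0,0,-0.04],[0.52,-0.27,0.1,0,0,-0.06],[0.7,-0.36,0.13,0,0,-0.08],[0.87,-0.445,0.17,0,0,-0.09]]}}

```text
time: 26.85
position: [0.5463, -0.1842, 0.0944]
tcp_rot: [3.139, -0.002, -2.929]
wrist_force: [0.2, 0.5, -0.0]
gripper_width: 0.0915
```

Call:
{"fn": "drive_tool", "kwargs": {"steps": [[0.18,-0.06,0.03,0,0,-0.02],[0.37,-0.12,0.06,0,0,-0.04],[0.55,-0.19,0.1,0,0,-0.06],[0.74,-0.25,0.13,0,0,-0.08],[0.92,-0.32,0.17,0,0,-0.09]]}}

```text
time: 27.35
position: [0.4631, -0.2345, 0.0776]
tcp_rot: [3.139, -0.002, -2.788]
wrist_force: [-0.5, -0.2, 0.1]
gripper_width: 0.092
```

Call:
{"fn": "drive_tool", "kwargs": {"steps": [[0,0,0,0,0,0],[0,0,0,0,0,0]]}}

```text
time: 27.55
position: [0.4644, -0.2345, 0.0785]
tcp_rot: [3.14, -0.001, -2.79]
wrist_force: [-0.1, 0.2, 0.1]
gripper_width: 0.0919
```

```bash
python3 wm.py w10; python3 - <<'E'
from plan import *
plan((0.4646,-0.235,0.005,-160))
E
```

```text
floor z 0.0002965970046839745
planes
[ 4 23] n 210 mean [ 0.3651 -0.575   0.0164] rect 369.7 -573.5 size 57.2 5.2 ang 18.4 pca 19.0 zmax 0.0246
[255 198] n 808 mean [ 0.4629 -0.2363  0.0215] rect 464.3 -235.9 size 39.7 16.9 ang 20.4 pca 20.0 zmax 0.0277
green
[355 343] n 394 mean [ 0.5945 -0.0593  0.0185] rect 599.8 -52.0 size 46.5 37.5 ang 3.0 pca -18.3 zmax 0.0201
on pads
[292 347] n 1100 mean [ 0.6023 -0.1411  0.0421] rect 612.6 -143.9 size 60.1 33.6 ang -45.0 pca -48.9 zmax 0.0543
[363 352] n 154 mean [ 0.5977 -0.049   0.0316] rect 599.3 -48.3 size 29.6 10.0 ang -56.5 pca -56.1 zmax 0.0397
at [ 0.465  -0.2345  0.0789] yaw -159.8 t 27.6
[0.005,-0.003,0.739, rz 0.002] rows 4
 ->  [ 0.4646 -0.235   0.005 ] -160.0
```

Call:
{"fn": "drive_tool", "kwargs": {"steps": [[0.008,-0.008,0.2,0,0,0],[0.008,-0.008,0.4,0,0,0],[0.008,-0.008,0.6,0,0,0],[0.008,-0.008,0.74,0,0,0],[0.008,-0.008,0.74,0,0,0]]}}

```text
time: 28.1
position: [0.4634, -0.2345, 0.0035]
tcp_rot: [3.138, -0.002, -2.788]
wrist_force: [-0.5, -0.2, 1.2]
gripper_width: 0.0917
```

Call:
{"fn": "drive_tool", "kwargs": {"steps": [[0,0,0.08,0,0,0],[0,0,0.16,0,0,0],[0,0,0.2,0,0,0],[0,0,0.2,0,0,0],[0,0,0.2,0,0,0]]}}

```text
time: 28.6
position: [0.4646, -0.2363, -0.0142]
tcp_rot: [-3.141, 0.0, -2.789]
wrist_force: [-0.6, 0.6, -0.1]
gripper_width: 0.0918
```

Call:
{"fn": "drive_tool", "kwargs": {"steps": [[0,0.006,0,0,0,0],[0,0.006,0,0,0,0],[0,0.006,0,0,0,0],[0,0.006,0,0,0,0],[0,0.006,0,0,0,0]], "hand": 1, "force": 15}}

```text
time: 29.1
position: [0.4642, -0.2356, -0.0144]
tcp_rot: [-3.142, 0.0, -2.789]
wrist_force: [-0.2, 0.7, 0.1]
gripper_width: 0.0541
```

Call:
{"fn": "drive_tool", "kwargs": {"steps": [[0,0,0,0,0,0],[0,0,0,0,0,0],[0,0,0,0,0,0],[0,0,0,0,0,0],[0,0,0,0,0,0]]}}

```text
time: 29.6
position: [0.4643, -0.2357, -0.0144]
tcp_rot: [-3.141, 0.0, -2.789]
wrist_force: [-0.4, -0.2, 0.3]
gripper_width: 0.0177
```

Call:
{"fn": "drive_tool", "kwargs": {"steps": [[0,0,0,0,0,0],[0,0,0,0,0,0]]}}

```text
time: 29.8
position: [0.4642, -0.2356, -0.0144]
tcp_rot: [-3.142, 0.0, -2.789]
wrist_force: [0.4, -1.0, 0.4]
gripper_width: 0.0176
```

```bash
python3 - <<'E'
from plan import *
s=arm.sense();print(s["gripper_width"],s["wrist_force"],s["position"])
p=s["position"]
plan((p[0],p[1],0.08,None),(0.480,0.09,0.08,-168),(0.6128,0.1405,0.075,-175.9))
E
```

```text
0.017557432344423293 [ 0.42402501 -1.00887232  0.38660395] [ 0.46424852 -0.2356028  -0.01439583]
at [ 0.4642 -0.2356 -0.0144] yaw -159.8 t 29.8
[-0.000,0.000,-0.944, rz -0.000] rows 5
 ->  [ 0.4642 -0.2356  0.08  ] -159.8
[-0.318,0.750,0.000, rz 0.023] rows 5
[-0.291,0.761,0.000, rz 0.023] rows 5
[-0.264,0.771,0.000, rz 0.023] rows 5
[-0.236,0.780,0.000, rz 0.023] rows 5
 ->  [0.48 0.09 0.08] -168.0
[-0.702,0.109,0.025, rz 0.044] rows 4
[-0.693,0.157,0.025, rz 0.044] rows 4
 ->  [0.6128 0.1405 0.075 ] -175.9
```

Call:
{"fn": "drive_tool", "kwargs": {"steps": [[0,0,-0.1,0,0,0],[0,0,-0.3,0,0,0],[0,0,-0.55,0,0,0],[0,0,-0.8,0,0,0],[0,0,-0.94,0,0,0]]}}

```text
time: 30.3
position: [0.4653, -0.2363, 0.0824]
tcp_rot: [-3.139, 0.002, -2.789]
wrist_force: [0.4, -0.6, -0.6]
gripper_width: 0.0179
```

Call:
{"fn": "drive_tool", "kwargs": {"steps": [[-0.06,0.15,0,0,0,0.005],[-0.13,0.3,0,0,0,0.01],[-0.19,0.45,0,0,0,0.015],[-0.25,0.6,0,0,0,0.02],[-0.32,0.75,0,0,0,0.023]]}}

```text
time: 30.8
position: [0.468, -0.1533, 0.0795]
tcp_rot: [3.141, -0.0, -2.825]
wrist_force: [0.4, -0.3, -0.4]
gripper_width: 0.0177
```

Call:
{"fn": "drive_tool", "kwargs": {"steps": [[-0.06,0.15,0,0,0,0.005],[-0.12,0.3,0,0,0,0.01],[-0.18,0.45,0,0,0,0.015],[-0.24,0.6,0,0,0,0.02],[-0.29,0.76,0,0,0,0.023]]}}

```text
time: 31.3
position: [0.472, -0.0721, 0.0796]
tcp_rot: [3.141, -0.0, -2.861]
wrist_force: [-0.3, -0.2, -1.2]
gripper_width: 0.0176
```

Call:
{"fn": "drive_tool", "kwargs": {"steps": [[-0.05,0.15,0,0,0,0.005],[-0.1,0.3,0,0,0,0.01],[-0.16,0.45,0,0,0,0.015],[-0.21,0.6,0,0,0,0.02],[-0.26,0.77,0,0,0,0.023]]}}

```text
time: 31.8
position: [0.4756, 0.009, 0.0796]
tcp_rot: [3.141, -0.0, -2.898]
wrist_force: [0.1, -0.0, -1.2]
gripper_width: 0.018
```

Call:
{"fn": "drive_tool", "kwargs": {"steps": [[-0.05,0.16,0,0,0,0.005],[-0.1,0.32,0,0,0,0.01],[-0.14,0.47,0,0,0,0.015],[-0.19,0.62,0,0,0,0.02],[-0.24,0.78,0,0,0,0.023]]}}

```text
time: 32.3
position: [0.48, 0.0904, 0.0796]
tcp_rot: [3.141, -0.001, -2.934]
wrist_force: [0.3, -0.4, -1.0]
gripper_width: 0.0181
```

Call:
{"fn": "drive_tool", "kwargs": {"steps": [[-0.14,0.02,0,0,0,0.01],[-0.28,0.04,0,0,0,0.02],[-0.42,0.06,0.01,0,0,0.03],[-0.56,0.08,0.02,0,0,0.04],[-0.7,0.11,0.025,0,0,0.044]]}}

```text
time: 32.8
position: [0.5466, 0.1153, 0.0769]
tcp_rot: [3.141, -0.001, -3.003]
wrist_force: [-0.4, -0.0, -1.5]
gripper_width: 0.0179
```

Call:
{"fn": "drive_tool", "kwargs": {"steps": [[-0.14,0.03,0,0,0,0.01],[-0.28,0.06,0,0,0,0.02],[-0.42,0.09,0.01,0,0,0.03],[-0.56,0.13,0.02,0,0,0.04],[-0.69,0.16,0.025,0,0,0.044]]}}

```text
time: 33.3
position: [0.6127, 0.1408, 0.0742]
tcp_rot: [3.142, -0.001, -3.072]
wrist_force: [0.0, -0.8, -0.8]
gripper_width: 0.0178
```

Call:
{"fn": "drive_tool", "kwargs": {"steps": [[0,0,0,0,0,0],[0,0,0,0,0,0]]}}

```text
time: 33.5
position: [0.612, 0.1404, 0.0743]
tcp_rot: [-3.142, -0.001, -3.071]
wrist_force: [-0.6, -0.9, -1.2]
gripper_width: 0.0178
```

```bash
python3 - <<'E'
from plan import *
s=arm.sense();print(s["gripper_width"],s["wrist_force"])
plan((0.6128,0.1407,0.009,-175.9))
E
```

```text
0.017757141520402305 [-0.56946268 -0.90226202 -1.19584006]
at [0.612  0.1404 0.0743] yaw -176.0 t 33.5
[-0.008,0.002,0.653, rz -0.001] rows 4
 ->  [0.6128 0.1407 0.009 ] -175.9
```

Call:
{"fn": "drive_tool", "kwargs": {"steps": [[-0.004,0.002,0.17,0,0,0],[-0.004,0.002,0.34,0,0,0],[-0.004,0.002,0.48,0,0,0],[-0.004,0.002,0.57,0,0,0],[-0.004,0.002,0.63,0,0,0]]}}

```text
time: 34.0
position: [0.6119, 0.1406, 0.0097]
tcp_rot: [3.142, -0.002, -3.071]
wrist_force: [0.2, -0.3, 0.2]
gripper_width: 0.0177
```

Call:
{"fn": "drive_tool", "kwargs": {"steps": [[0,0,0.02,0,0,0],[0,0,0.04,0,0,0],[0,0,0.05,0,0,0],[0,0,0.05,0,0,0]]}}

```text
time: 34.4
position: [0.6134, 0.1407, 0.007]
tcp_rot: [-3.142, 0.001, -3.071]
wrist_force: [0.8, 0.1, -0.7]
gripper_width: 0.0177
```

Call:
{"fn": "drive_tool", "kwargs": {"steps": [[0.005,0,0.01,0,0,0],[0.005,0,0.02,0,0,0],[0.005,0,0.03,0,0,0],[0.005,0,0.035,0,0,0],[0.005,0,0.035,0,0,0]]}}

```text
time: 34.9
position: [0.6126, 0.1407, 0.0036]
tcp_rot: [-3.142, 0.0, -3.071]
wrist_force: [-2.0, -0.4, 3.5]
gripper_width: 0.0179
```

Call:
{"fn": "drive_tool", "kwargs": {"steps": [[0,0,0,0,0,0],[0,0,0,0,0,0],[0,0,0,0,0,0],[0,0,-0.2,0,0,0],[0,0,-0.5,0,0,0]], "hand": -1}}

```text
time: 35.4
position: [0.6103, 0.1405, 0.0511]
tcp_rot: [3.141, -0.005, -3.072]
wrist_force: [-0.5, 0.8, -0.1]
gripper_width: 0.0557
```

Call:
{"fn": "drive_tool", "kwargs": {"steps": [[0,0,-0.4,0,0,0],[0,0,-0.8,0,0,0],[0,0,-1,0,0,0],[0,0,-1,0,0,0]]}}

```text
time: 35.8
position: [0.6152, 0.1408, 0.1573]
tcp_rot: [-3.141, 0.008, -3.071]
wrist_force: [0.5, 0.3, 0.4]
gripper_width: 0.0877
```

Call:
{"fn": "drive_tool", "kwargs": {"steps": [[0.3,-0.3,-0.2,0,0,0],[0.6,-0.6,-0.4,0,0,0],[0.8,-0.8,-0.5,0,0,0],[0.8,-0.8,-0.5,0,0,0]]}}

```text
time: 36.2
position: [0.537, 0.0532, 0.2029]
tcp_rot: [-3.141, -0.0, -3.074]
wrist_force: [0.9, 0.3, -0.3]
gripper_width: 0.0914
```

```bash
python3 wm.py w11; python3 - <<'E'
from h import *
d=eyes.get_image("top");W=cloud(d);np.savez("top0.npz",**d)
d=eyes.get_image("side");np.savez("side0.npz",**d)
E
python3 m.py | grep tall; python3 m.py|grep -E "brd"
```

```text
floor z 0.0002942527683618587
planes
[479 182] n 299 mean [0.5254 0.4047 0.0236] rect 525.1 408.6 size 32.8 29.5 ang 88.8 pca -69.5 zmax 0.0487
green
[317 226] n 1751 mean [0.6058 0.1382 0.0184] rect 612.5 142.3 size 99.1 53.4 ang 4.2 pca -1.9 zmax 0.0211
[126 225] n 392 mean [ 0.6074 -0.1244  0.0183] rect 632.8 -131.9 size 100.3 53.2 ang 4.4 pca 23.9 zmax 0.0205
[185 226] n 911 mean [ 0.6061 -0.0357  0.0183] rect 625.5 -41.2 size 98.8 53.7 ang 4.0 pca 24.5 zmax 0.0208
[251 226] n 1605 mean [0.6122 0.0496 0.0184] rect 619.0 50.6 size 97.6 52.9 ang 3.7 pca 3.9 zmax 0.0209
on pads
[122 231] n 1776 mean [ 0.6283 -0.1277  0.0454] rect 633.2 -131.7 size 88.7 45.4 ang 4.3 pca 2.0 zmax 0.056
[183 234] n 705 mean [ 0.6161 -0.0336  0.042 ] rect 624.1 -32.7 size 67.6 33.6 ang 27.3 pca 18.5 zmax 0.0503
[251 232] n 742 mean [0.6151 0.0519 0.0415] rect 618.4 51.9 size 52.9 26.1 ang 3.9 pca 3.8 zmax 0.0491
[319 231] n 399 mean [0.6095 0.1409 0.0385] rect 611.5 141.7 size 40.4 17.7 ang 3.9 pca 4.6 zmax 0.0457
top tall [227 227] n 7527 mean [0.4098 0.0682 0.5872] rect 410 50 262 171 ang -1 zmax 0.65
[... 679 characters left out ...]
87 -0.3924  0.0293] rect 580 -397 72 48 ang -23 zmax 0.039
top brd [130 197] n 165 mean [0.5242 0.4055 0.0633] rect 526 409 34 32 ang 61 zmax 0.101
side brd [243  74] n 4763 mean [0.5353 0.0135 0.4189] rect 539 51 190 77 ang 90 zmax 0.554
side brd [217 118] n 184 mean [0.5278 0.3996 0.0556] rect 528 403 33 32 ang -13 zmax 0.097
side brd [280 121] n 18 mean [0.7486 0.3985 0.0224] rect 748 398 38 3 ang 89 zmax 0.033
side brd [281 218] n 5920 mean [ 0.6229 -0.0454  0.0216] rect 624 1 493 122 ang -86 zmax 0.057
side brd [305 347] n 893 mean [ 0.5817 -0.4036  0.0295] rect 583 -400 70 43 ang -21 zmax 0.037
side brd [404 369] n 242 mean [ 0.7357 -0.4927  0.0647] rect 737 -492 26 17 ang 0 zmax 0.105
```

View pics/w11.png

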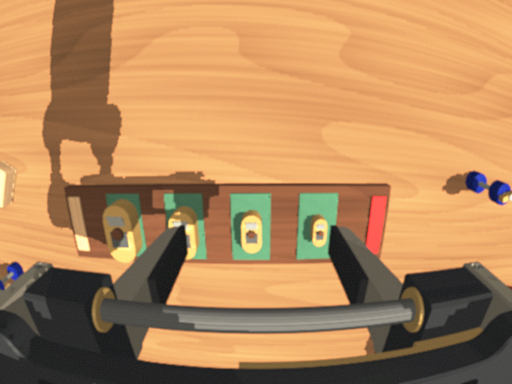

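The view shows tiny (319,231) next to the red strip, then small (251,232), medium (183,234, partly hidden by a finger) and large (122,231). The clamp and sanding block are where they were. I'll check medium from the unobstructed side camera, then hand in.

```bash
python3 - <<'E'
from wm import *
d=dict(np.load("side0.npz"));W=cloud(d)
b=lambda x:(W[...,0]>.54)&(W[...,0]<.72)&(abs(W[...,1])<.19)&(W[...,2]<.06)&x
rects(W,b(W[...,2]>.026),40)
H,S,V=cv2.split(cv2.cvtColor(d["image"],cv2.COLOR_BGR2HSV));print("pads");rects(W,b((H>50)&(H<95)&(S>60)&(W[...,2]<.024)),80)
print(arm.sense()["time"])
E
```

```text
[259 170] n 87 mean [0.613  0.1353 0.0363] rect 613.1 138.0 size 38.0 20.9 ang 4.8 pca 9.1 zmax 0.0453
[269 190] n 181 mean [0.6186 0.0442 0.0386] rect 620.2 47.8 size 52.4 29.5 ang -1.8 pca 6.4 zmax 0.0495
[281 212] n 339 mean [ 0.6272 -0.0482  0.0413] rect 629.4 -43.8 size 69.9 37.5 ang -0.7 pca 5.8 zmax 0.0533
[293 238] n 619 mean [ 0.6323 -0.1415  0.0446] rect 634.4 -135.6 size 87.4 47.7 ang 3.1 pca 6.1 zmax 0.0569
pads
[259 174] n 225 mean [0.6121 0.135  0.0177] rect 613.9 138.9 size 96.1 54.8 ang 3.7 pca 2.4 zmax 0.0213
[279 193] n 86 mean [0.6557 0.0419 0.018 ] rect 653.8 36.9 size 67.3 35.5 ang 49.8 pca 61.9 zmax 0.0211
[258 197] n 107 mean [0.5856 0.0415 0.0179] rect 587.3 44.3 size 52.3 33.2 ang -79.4 pca -78.8 zmax 0.0228
36.35
```

All four agree with the pad centres to about 2 mm in the side camera too (its pads from before: 614/139, 621/46, 627/−45, 634/−136).

```bash
python3 -c "
from bench import arm
print(arm.sign_off())"
```

```text
the job is handed in; nothing more can be done
None
```

All four planes are on the rack in order from the red strip: tiny on pad a, small on b, medium on c and large on d. Each stands on its sole, lies lengthways, and was lowered until it touched the pad before I let go. I handed the job in at about 36 s.

- **Position:** the last wrist and side camera checks put every plane within about 2–2.5 mm of its pad centre. Measured angles were within about 1–2° of the pads for tiny, small and large. In the final wrist picture a finger partly hid the medium plane and gave a false angle. An earlier clear wrist view put it within 1–2° of the pad. The coarser side view confirms its position, with angle estimates from 5° under to 2° over the pad's.
- **Bystanders:** the clamp and sanding block measured within about 2 mm of where they started, which is within the noise of the cameras. The arm's path never came near either of them.
- **Disagreement found:** the fingertips are about 37 mm nearer the gripper than the interface text says, as two cameras showed. My first grasp of the small plane closed above it without moving it. I corrected for this, and all four later grasps held.

The largest wrist force I saw was about 4 N.

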